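# Open the dial and tip six cleaning balls out of the jar

## Robot

A 6-joint arm with a two-finger parallel gripper is mounted at the origin on the work surface. World frame = base frame: x ahead of the robot, y to its left, z up, the work surface at z = 0. Lengths are in m, angles in rad, forces in N, time in s.
With the tool pointing down it reaches from about 0.25 to 0.775 m from the base axis. Payload 4 kg.
Tool frame: the origin (TCP) lies between the finger pads; the fingertips stand 11 mm ahead of it and the grasp point (between the pads) lies 8 mm behind it; z points along the fingers, y is the direction in which the jaws open and shut (so a half turn about z gives the same grasp; the last joint's range is limited). The gripper opens to 94 mm and grips with 3 to 60 N. Pads are 16 mm wide; open, the fingers measure 119 mm over their backs; the gripper's body (75 mm by 177 mm) begins 78 mm behind the grasp point.
Start: joints at [-1.264, 0.087, 1.371, -0, 1.684, -0.103], TCP at [0.219, -0.504, 0.217] pointing down, gripper open.
Joint ranges: [-3.1, 3.1], [-0.76, 2.03], [0.27, 2.55], [-1.08, 4.22], [0.17, 2.65], [-2.57, 2.57]. Speed limits (rad/s): [2.79, 2.79, 3.14, 3.14, 3.14, 3.14].

## Interface

Orientations are given as [roll, pitch, yaw] about the fixed x, y, z axes, in that order (R = Rz(yaw) Ry(pitch) Rx(roll)).
In Python, from bench import get_obs, cams, ticket gives the robot as it stands. The module is installed in compiled form; this text tells all that it offers.
- The arm moves only by the shell command python3 -m crank 'ROWS'. ROWS is JSON, a list of rows, each an object of numbers: "tx", "ty", "tz": the shift along the tool's x, y, z in cm; "twist": the turn about the tool's z in degrees; "grip": the opening, from 0 (shut) to 1 (fully open). In form: [{"tx": .., "ty": .., "tz": .., "twist": .., "grip": ..}, ...]. A call has 1 to 12 rows; each row shifts and turns the commanded pose from where the row before left it, along the tool's axes as they then stand; what a row does not reach is not made up. A row lasts 1/8 s, in which the tool goes at most 62.5 mm and 10.7 degrees, less where a joint would pass 70% of its speed; a pose out of reach is approached as far as the arm can. A call is refused whole if a number of a shift passes 6.25 or a number of a turn 10.7, either way. A call with a gripper value outside its range is refused whole. The fingers move at their own pace and stop on an object; the grip force is fixed at half the most. Time passes only in rows, so rows that do not move let the fingers close. It gives the time, the measured TCP pose, the force and the opening at its end, in the units of the state.
- get_obs(): the state, without advancing time (a new reading comes with each control period).
- cams.snapshot(name): name is "scene" or "top"; returns a dict with "frame" (420x560x3 uint8, red, green, blue), "intrinsics" (3x3 intrinsics, pixels), "dist" ([k1, k2, p1, p2, k3] as OpenCV has them; the pictures are not rectified), "R" (3x3) and "t" (3): a world point X has camera coordinates R X + t. Camera axes: x right, y down, z forward; pixel columns grow to the right and rows downward; lengths in m; the calibration is good to about 2 mm. A picture is of the moment at which its call begins. There is no depth.
- ticket.close_job(): hands the job in, once; it reports no verdict.
Trained networks look in a picture, given as the dict that the camera call returned (one of the last four; its "shot" number tells which), for a name from the list of things; names that differ only in an ending like _2 or _b are one class to them, and where a whole thing is asked for, a point or a joint stands for the part that bears it (a point fixed in the world has none). Each returns a list of dicts, best first, with "conf" (0 to 1); they miss things now and then, are a little off and sometimes report something else, mostly with a low value. They report only what shows in the picture. A call takes as long as a camera call.
- cams.outline_of(picture, query): "region" (420x560 bool, what is visible of it) and "centre" ([column, row] in pixels, amid what is visible of it).
The state is a dict: "time": time; "joint_positions": joint angles; "qvel": joint speeds; "joint_torque": joint torques, N m; "tool_pos": TCP position; "ee_rot": TCP orientation; "wrist_force": force on the tool from outside, world axes, zero at the start; "wrist_torque": the same for the moment, N m; "width": finger opening in m.
Only numpy, scipy, OpenCV 4.12 (cv2) and the standard library are available. Lean on these libraries where they do the work, as an engineer would, in place of code of your own. Each camera call takes 0.05 s, during which the arm holds its last target.

## Task

Turn the dial on top of the bead jar until its widest opening lies at the spout, and stand the small steel dish with the straight handle on the counter where the spout will pour. Only once the dial is open, tip the jar over on its pivot (it has a lever at its side; rock it if some stay in) until all six steel balls have dropped into the dish. Then swing the jar fully back upright, leave the dish standing on the counter with the balls in it, and do not push the other things about.

Things in the scene. Friction and masses are not known exactly. Their poses are not given: they have to be found in the camera images.
- stand: Fixed steel stand of the clear bead jar. Origin: on the counter under the jar. -x is the pouring (spout) side, y runs along the jar's horizontal pivot (135 mm up). Uprights 24 mm wide (x), 8 thick, 147 tall at y = -44 and +44 mm; feet 8 mm high run from them back to x = +88 mm, where a bar joins them. In front (x < -14 mm) the counter is open.
- pivot (a point): Centre of the jar's pivot; axes turn with the jar (z = jar's axis). Jar 68 mm across, from 45 mm below to 48 mm above this point; the dial and its bar reach 80 mm above. Upright, the jar's bottom is 90 mm above the counter. Tipped over, it comes no lower than 60 mm above the counter.
- pour_spot (a point): Point on the counter 75 mm in front of the stand's origin (at stand -x), where the balls land, give or take 35 mm, when the jar is tipped at moderate speed; they come out at a tilt of about 1.7 to 1.9 rad. The dish centred here reaches 55 mm back to under the jar and spout, so slide it in low from the front.
- jar (a joint): Tilt of the jar about its pivot, rad: 0 = upright (stop), 2.4 = tipped over to the stop; grows as the top swings to the pouring side (stand -x). Stiff pivot (about 0.12 N m): stays where it is left.
- dial (a joint): Angle of the dial on the jar's lid, rad, anticlockwise positive seen from above, range -2.9 to 2.9, friction about 0.04 N m, stays where left. At 0 its widest opening (a window of about 95 degrees) lies over the lid's one outlet (66 degrees), at the spout. Two narrow slots, 120 degrees to either side, do not let balls through. Balls pass freely within about 0.25 rad of 0.
- dial_grip (a point): Top centre of the dial's black grip bar, on the dial's axis, 215 mm above the counter when upright. Bar 12 mm thick, 42 long, 28 tall, standing on the flat dial disc (70 mm across). Axes turn with the dial: widest opening towards -x, bar along y; with dial and jar at 0 they agree with the stand's axes.
- spout (a point): Tip of the spout tongue on the jar's rim, 53 mm from the jar's axis on the pouring side, 45 mm above the pivot's level when upright.
- lever_grip (a point): Point on the jar's lever handle: a round rod 12 mm thick, along stand y from y = 57 to 123 mm; this point is at y = 92. Lever arm (flat) at y = 52 to 58 mm. At jar angle q the rod is at stand x = 75 cos(q - 0.349), height 135 + 75 sin(q - 0.349) mm: low behind when upright, over the top and forward when tipped.
- dish: Loose round steel dish, 0.18 kg, outside 110 mm across the rim and 88 mm across the foot, 42 mm high, wall 3 mm, floor 4 mm thick. Origin: centre of the underside. A straight bar handle points along its -x axis, from 52 to 136 mm from the centre, 14 mm wide and 14 mm thick, its top 40 mm and its underside 26 mm above the counter.
- bead0_center (a point): Centre of a steel cleaning ball, 14 mm in diameter, 11 g, loose inside the clear jar at the start (one of six alike).
- bead1_center (a point): Centre of a steel cleaning ball, 14 mm in diameter, 11 g, loose inside the clear jar at the start (one of six alike).
- bead2_center (a point): Centre of a steel cleaning ball, 14 mm in diameter, 11 g, loose inside the clear jar at the start (one of six alike).
- bead3_center (a point): Centre of a steel cleaning ball, 14 mm in diameter, 11 g, loose inside the clear jar at the start (one of six alike).
- bead4_center (a point): Centre of a steel cleaning ball, 14 mm in diameter, 11 g, loose inside the clear jar at the start (one of six alike).
- bead5_center (a point): Centre of a steel cleaning ball, 14 mm in diameter, 11 g, loose inside the clear jar at the start (one of six alike).
- pan_lid: Upturned steel pan lid resting on its knob, 132 mm across, 36 mm high, loose; origin at the centre of its underside. Leave alone.
- pump: Chrome soap pump, 60 mm in diameter, 151 mm tall with its nozzle to its -x, loose; origin at the centre of its underside. Leave alone.
- brush: Plastic dish brush lying on its bristles, along its x axis from -116 to +100 mm, head (at -x) 40 mm wide, 32 mm high, loose; origin on the counter. Leave alone.
- scraper: Grey silicone scraper lying flat, along its x axis from -113 to +95 mm, blade (at -x) 55 mm wide, 12 mm high, loose; origin on the counter. Leave alone.

How it is judged:
By the outcome, as a careful person would: the job done as asked, in the order asked, and still so for the second after the job is handed in, with the robot touching nothing.
It also fails if it takes over 72 s, if anything falls off the work surface, if the arm or the gripper's body presses on something with over 40 N, if the wrist force passes 120 N, or if a joint passes its speed limit or range.

## Working session

There is one attempt and no reset: what is moved stays moved. The work goes in short steps, Python scripts to look and compute and a shell command to move; the robot and the scene stay as the last step left them, time stands still between calls to the robot, and variables do not carry over. Pictures are saved under pics/ and viewed, and the job is handed in when it is done.

```bash
mkdir -p pics; cat > snap.py <<'E'
import cv2,sys
from bench import get_obs,cams
n=sys.argv[1]
for c in ("scene","top"):
    s=cams.snapshot(c); cv2.imwrite(f"pics/{n}_{c}.png",s["frame"][:,:,::-1])
E
python3 snap.py a; python3 - <<'E'
from bench import get_obs,cams
import numpy as np
np.set_printoptions(precision=4,suppress=True)
print(get_obs())
for c in ("scene","top"):
    s=cams.snapshot(c); print(c,{k:s[k] for k in s if k!="frame"})
    print("campos",-np.array(s["R"]).T@np.array(s["t"]))
E
```

```text
{'time': 0.1, 'joint_positions': array([-1.2641,  0.0879,  1.3721,  0.    ,  1.6836, -0.1031]), 'qvel': array([-0.0005, -0.0017, -0.003 ,  0.0013, -0.0006, -0.0001]), 'joint_torque': array([  0.0026, -34.1254, -30.3302,   0.072 ,   0.0304,  -0.0001]), 'tool_pos': array([ 0.219 , -0.504 ,  0.2154]), 'ee_rot': array([-3.1396, -0.0002,  0.4098]), 'wrist_force': array([-0.1851, -0.6784,  0.591 ]), 'wrist_torque': array([-0.003 , -0.0523, -0.0116]), 'width': 0.09385541825944639}
scene {'intrinsics': array([[386.2833,   0.    , 284.7757],
       [  0.    , 386.2833, 208.1778],
       [  0.    ,   0.    ,   1.    ]]), 'dist': array([-0.0705,  0.    ,  0.    ,  0.    ,  0.    ]), 'R': array([[-0.8325,  0.5539,  0.0036],
       [ 0.3974,  0.6018, -0.6928],
       [-0.386 , -0.5754, -0.7211]]), 't': array([ 0.5059, -0.1172,  1.2266]), 'shot': 3}
campos [0.9411 0.496  0.8015]
top {'intrinsics': array([[498.6068,   0.    , 277.2755],
       [  0.    , 498.6068, 216.3383],
       [  0.    ,   0.    ,   1.    ]]), 'dist': array([-0.0261,  0.    ,  0.    ,  0.    ,  0.    ]), 'R': array([[-0.0038, -1.    ,  0.0038],
       [-0.9768,  0.0029, -0.214 ],
       [ 0.214 , -0.0045, -0.9768]]), 't': array([-0.0419,  0.6265,  1.1988]), 'shot': 4}
campos [ 0.3553 -0.0383  1.3053]
```

View pics/a_scene.png

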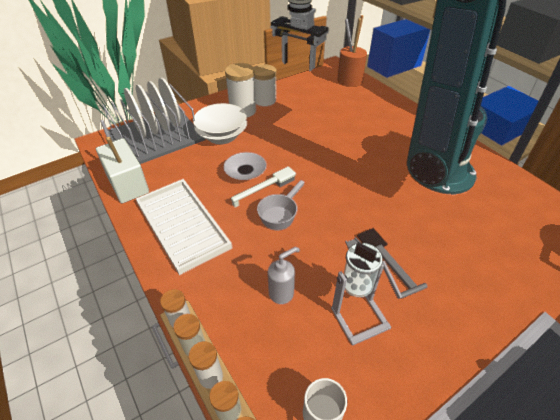

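View pics/a_top.png

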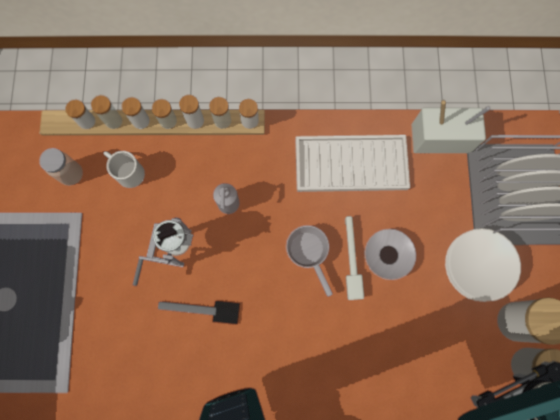

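```bash
cat > h.py <<'E'
import numpy as np,cv2
from bench import get_obs,cams
np.set_printoptions(precision=4,suppress=True)
def proj(s,P):
    R=np.array(s["R"]);t=np.array(s["t"])
    p,_=cv2.projectPoints(np.atleast_2d(np.array(P,float)),cv2.Rodrigues(R)[0],t,np.array(s["intrinsics"]),np.array(s["dist"]))
    return p[:,0]
def ray(s,uv,z):
    R=np.array(s["R"]);t=np.array(s["t"])
    n=cv2.undistortPoints(np.array(uv,float).reshape(-1,1,2),np.array(s["intrinsics"]),np.array(s["dist"]))[:,0]
    d=np.c_[n,np.ones(len(n))]@R; c=-R.T@t
    return c+d*((z-c[2])/d[:,2])[:,None]
def crop(s,name,c,w=140,h=105,k=5.7):
    x0,y0=int(c[0]-w/2),int(c[1]-h/2); x0=max(0,min(560-w,x0));y0=max(0,min(420-h,y0))
    im=s["frame"][y0:y0+h,x0:x0+w,::-1]
    cv2.imwrite(f"pics/{name}.png",cv2.resize(im,None,fx=k,fy=k,interpolation=cv2.INTER_CUBIC)); print(name,"origin",x0,y0,"scale",k)
E
python3 - <<'E'
from h import *
for c in ("scene","top"):
    s=cams.snapshot(c)
    for q in ("stand","jar","dial","dial_grip","lever_grip","dish","pan_lid","pump","brush","scraper","spout"):
        o=cams.outline_of(s,q)
        print(c,q,[(round(x["conf"],2),np.round(x["centre"],1).tolist(),int(x["region"].sum())) for x in o][:3])
    if c=="top": crop(s,"b_topjar",(170,245))
    else: crop(s,"b_scjar",(370,280))
    if c=="top": crop(s,"b_topdish",(315,260))
E
```

```text
scene stand [(0.62, [362.1, 287.0], 3135)]
scene jar [(0.91, [362.1, 271.5], 1830), (0.28, [380.8, 248.3], 779), (0.15, [360.8, 286.0], 3173)]
scene dial [(0.71, [366.6, 253.3], 600)]
scene dial_grip [(0.73, [367.8, 256.7], 550), (0.53, [364.7, 282.9], 3263)]
scene lever_grip [(0.87, [365.1, 271.0], 2061)]
scene dish [(0.57, [278.5, 211.1], 1210), (0.23, [365.7, 271.3], 2105)]
scene pan_lid [(0.73, [241.9, 163.2], 938)]
scene pump [(0.66, [281.8, 278.7], 1120)]
scene brush [(0.59, [360.7, 269.7], 2036), (0.57, [275.0, 182.1], 624)]
scene scraper [(0.93, [386.9, 249.7], 720)]
scene spout [(0.92, [366.3, 271.2], 2056)]
b_scjar origin 300 227 scale 5.7
top stand [(0.92, [171.6, 246.2], 1804), (0.72, [352.3, 273.0], 696)]
top jar [(0.74, [168.0, 242.3], 1240)]
top dial [(0.68, [170.2, 238.1], 534), (0.21, [168.1, 244.7], 1534)]
top dial_grip [(0.89, [170.2, 238.0], 525)]
top lever_grip [(0.69, [166.6, 246.0], 1747), (0.67, [168.6, 238.6], 551), (0.64, [171.2, 239.7], 1310)]
top dish [(0.89, [308.5, 248.5], 1578)]
top pan_lid [(0.61, [389.1, 254.3], 2022)]
top pump [(0.94, [223.8, 198.8], 574)]
top brush [(0.85, [353.6, 270.9], 873)]
top scraper [(0.79, [215.5, 311.4], 1050)]
top spout [(0.73, [168.8, 245.1], 1669), (0.6, [166.6, 243.2], 1254)]
b_topjar origin 100 192 scale 5.7
b_topdish origin 245 207 scale 5.7
```

View pics/b_topjar.png

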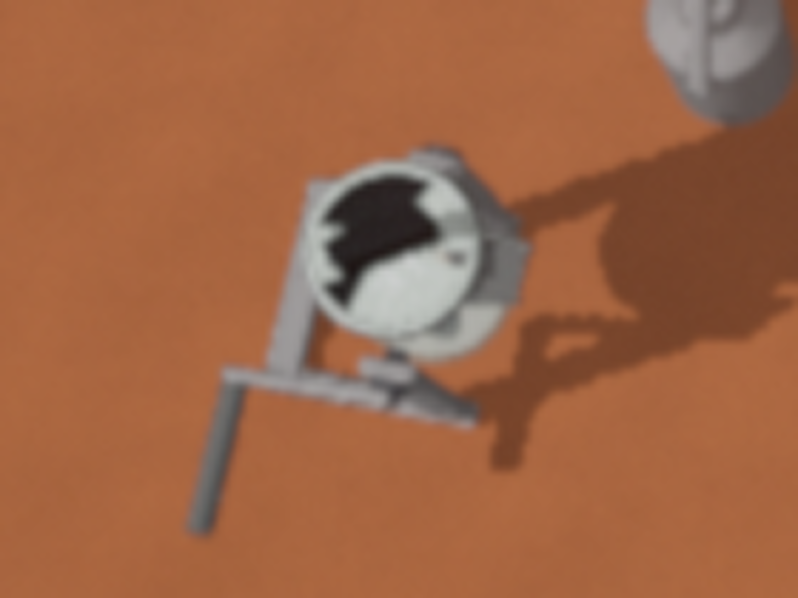

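View pics/b_scjar.png

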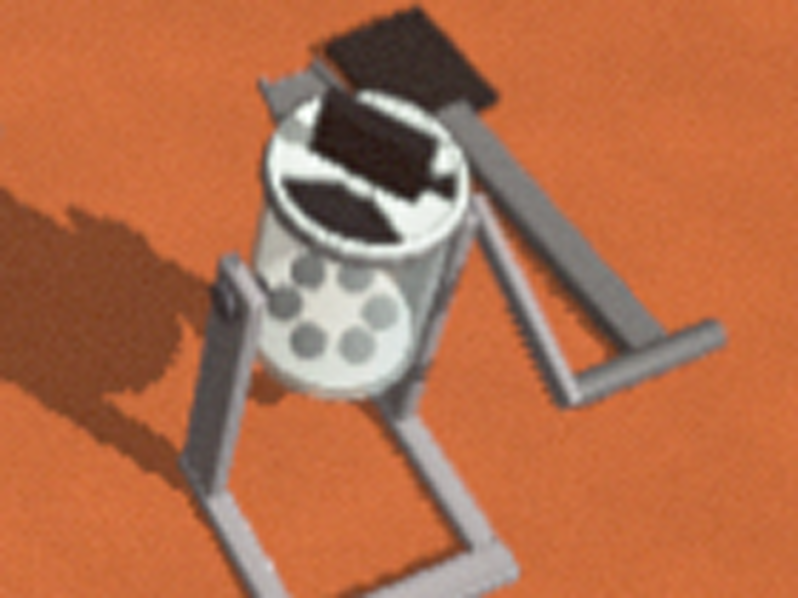

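View pics/b_topdish.png

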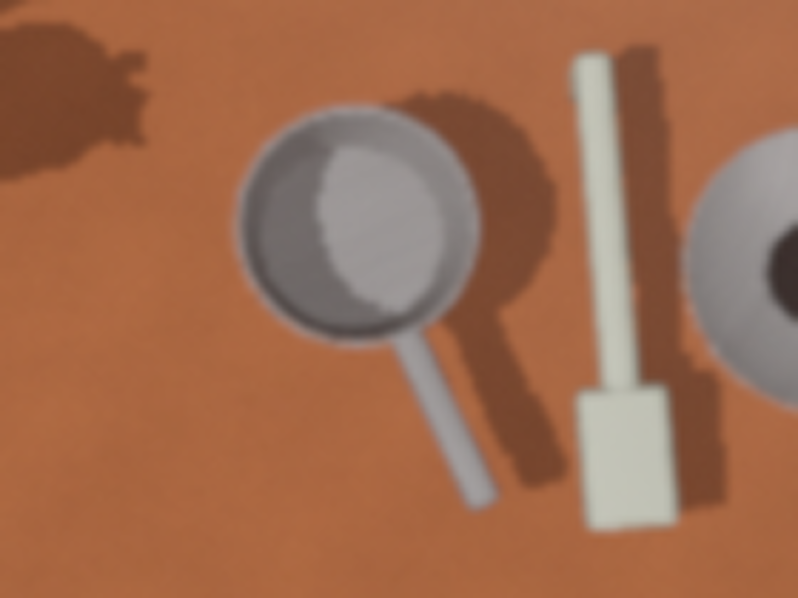

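```bash
cat > fit.py <<'E'
from h import *
from scipy.optimize import least_squares
T=cams.snapshot("top");S=cams.snapshot("scene")
def Rz(a): c,s=np.cos(a),np.sin(a); return np.array([[c,-s,0],[s,c,0],[0,0,1]])
lx,lz=75*np.cos(.349),135-75*np.sin(.349)
ot=np.array([100,192]);os_=np.array([300,227])
obs=[(T,(200,528),ot,(lx,123,lz)),(T,(230,380),ot,(lx,58,lz)),(T,(392,250),ot,(0,0,187)),
(S,(718,332),os_,(lx,123,lz)),(S,(572,395),os_,(lx,58,lz)),(S,(367,172),os_,(0,0,187)),(S,(512,568),os_,(88,48,8))]
def f(p): return np.concatenate([proj(c,[Rz(p[2])@(np.array(P)/1000)+[p[0],p[1],0]])[0]-(np.array(u)/5.7+o) for c,u,o,P in obs])
r=least_squares(f,[.35,.2,1.57]);print(r.x,r.fun)
np.save("stand.npy",r.x)
W=lambda P:Rz(r.x[2])@(np.array(P)/1000)+[r.x[0],r.x[1],0]
def cyl(rad,z,c=(0,0)): return [(c[0]+rad*np.cos(a),c[1]+rad*np.sin(a),z) for a in np.linspace(0,6.3,40)]
for nm,s,c in (("top",T,(170,245)),("scene",S,(370,280))):
    k=5;im=cv2.resize(s["frame"][:,:,::-1],None,fx=k,fy=k,interpolation=cv2.INTER_CUBIC)
    L=[cyl(35,187),cyl(34,90),[(-12,-44,147),(12,-44,147)],[(-12,44,147),(12,44,147)],[(12,-44,8),(88,-44,8),(88,44,8),(12,44,8)],[(lx,57,lz),(lx,123,lz)],[(0,55,135),(lx,55,lz)],[(-30,-10,180),(-53,0,180),(-30,10,180)],cyl(55,0,(-75,0))]
    for l in L: cv2.polylines(im,[np.int32((proj(s,[W(p) for p in l])+.5)*k)],False,(0,255,0),1)
    im=im[int((c[1]-55)*k):int((c[1]+55)*k),int((c[0]-75)*k):int((c[0]+75)*k)]
    cv2.imwrite(f"pics/fit_{nm}.png",im)
E
python3 fit.py
```

```text
[0.5556 0.2035 1.3763] [-0.1308  1.1796  1.2637  0.5504  0.1372 -0.0645 -0.2872  0.5877 -0.3983
  0.0879 -0.3189 -0.1494  0.516   1.5528]
```

View pics/fit_top.png

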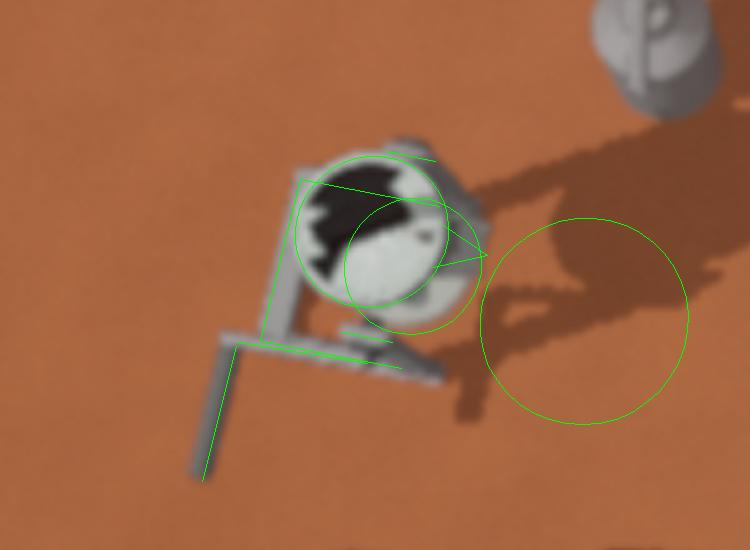

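View pics/fit_scene.png

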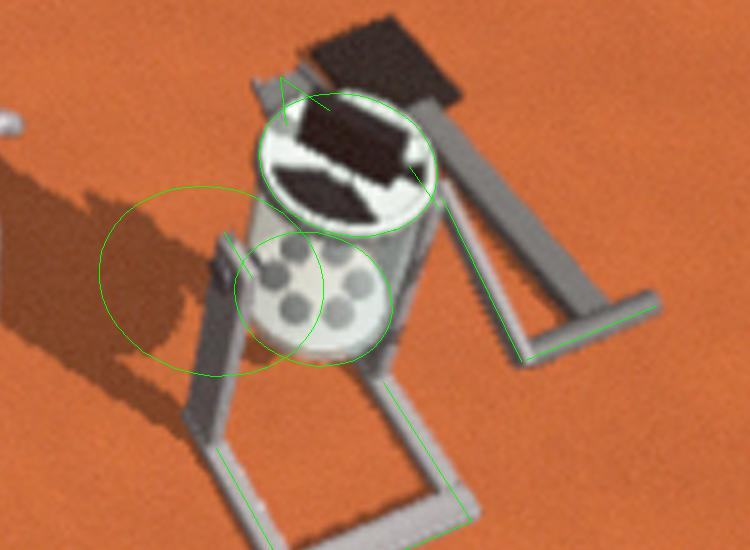

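```bash
cat > dial.py <<'E'
from h import *
import sys
ang=float(sys.argv[1]);nm=sys.argv[2]
x0,y0,yaw=np.load("stand.npy")
def W(P):
    a=yaw+ang;c,s=np.cos(a),np.sin(a);P=np.array(P)/1000
    return np.array([c*P[0]-s*P[1]+x0,s*P[0]+c*P[1]+y0,P[2]])
for n,c in (("top",(170,240)),("scene",(368,258))):
    s=cams.snapshot(n);k=8;im=cv2.resize(s["frame"][:,:,::-1],None,fx=k,fy=k,interpolation=cv2.INTER_CUBIC)
    for z in (187,215):
        l=[(6,21,z),(-6,21,z),(-6,-21,z),(6,-21,z),(6,21,z)]
        cv2.polylines(im,[np.int32((proj(s,[W(p) for p in l])+.5)*k)],False,(0,255,0),1)
    a=np.radians(47.5)
    l=[(-10*np.cos(a),-10*np.sin(a),187)]+[(-30*np.cos(b),-30*np.sin(b),187) for b in np.linspace(-a,a,20)][::-1]+[(-10*np.cos(a),10*np.sin(a),187)]
    cv2.polylines(im,[np.int32((proj(s,[W(p) for p in l])+.5)*k)],False,(0,0,255),1)
    for sg in (1,-1):
        b=sg*np.radians(120); l=[(-8*np.cos(b),-8*np.sin(b),187),(-30*np.cos(b),-30*np.sin(b),187)]
        cv2.polylines(im,[np.int32((proj(s,[W(p) for p in l])+.5)*k)],False,(255,0,0),1)
    cv2.imwrite(f"pics/{nm}_{n}.png",im[int((c[1]-25)*k):int((c[1]+25)*k),int((c[0]-25)*k):int((c[0]+25)*k)])
    if n=="scene":
        p=ray(s,[(340/5.7+300,210/5.7+227),(367/5.7+300,172/5.7+227)],.187);d=p[0]-p[1];print("est dial",(np.arctan2(d[1],d[0])-yaw-np.pi+np.pi)%(2*np.pi)-np.pi)
E
python3 dial.py -2.0 d1
cd pics; python3 -c "
import cv2,numpy as np
cv2.imwrite('d1.png',np.hstack([cv2.imread('d1_top.png'),cv2.imread('d1_scene.png')]))"
```

```text
est dial 2.1262654626070585
```

View pics/d1.png

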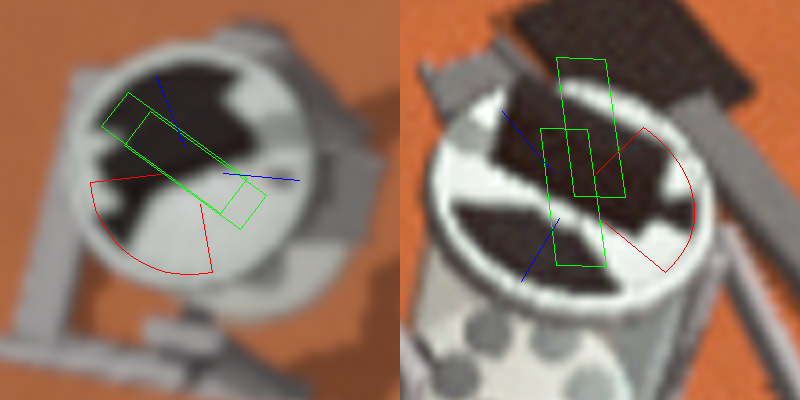

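```bash
for a in 2.15 2.35; do python3 dial.py $a d$a; done
cd pics; python3 -c "
import cv2,numpy as np
f=lambda a:np.hstack([cv2.imread(f'd{a}_top.png'),cv2.imread(f'd{a}_scene.png')])
cv2.imwrite('d2.png',cv2.resize(np.vstack([f('2.15'),f('2.35')]),(600,600)))"
```

```text
est dial 2.1262654626070585
est dial 2.1262654626070585
```

View pics/d2.png

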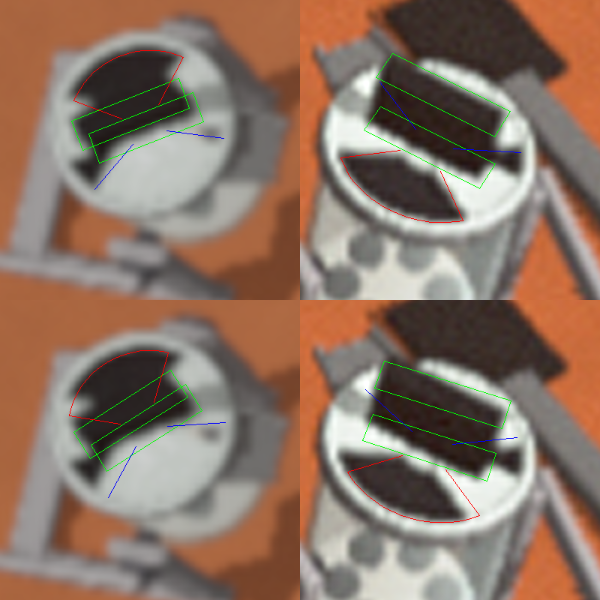

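```bash
python3 - <<'E'
from h import *
T=cams.snapshot("top");S=cams.snapshot("scene")
o=np.array([245,207])
f=lambda c:np.array(c)/5.7+o
print("dish rim c",ray(T,[f((359,225))],.042), "edges",ray(T,[f((238,225)),f((480,225)),f((359,104)),f((359,346))],.042)[:,:2])
h=ray(T,[f((409,335)),f((483,500))],.040);print("handle",h)
d=h[1]-ray(T,[f((359,225))],.042)[0];print("hdir",np.arctan2(d[1],d[0]),np.hypot(d[0],d[1]))
d=h[1]-h[0];print("hdir2",np.arctan2(d[1],d[0]))
for q,z in (("pump",.0),("pump",.15),("pan_lid",.03),("brush",.03),("scraper",.01)):
    for n,s in (("T",T),("S",S)):
        for m in cams.outline_of(s,q)[:1]:
            ys,xs=np.nonzero(m["region"]); print(q,z,n,m["conf"],ray(s,[m["centre"]],z)[0],"ext col",xs.min(),xs.max(),"row",ys.min(),ys.max())
crop(T,"c_pump",(225,205),60,45,12)
crop(S,"c_pump2",(285,275),80,70,8)
m=cams.outline_of(S,"dish")[0];ys,xs=np.nonzero(m["region"]);print(ray(S,[(xs.min(),ys[xs==xs.min()].mean()),(xs.max(),ys[xs==xs.max()].mean())],.042))
E
```

```text
dish rim c [[ 0.5528 -0.1225  0.042 ]] edges [[ 0.553  -0.0681]
 [ 0.5526 -0.1769]
 [ 0.6082 -0.1234]
 [ 0.4984 -0.1216]]
handle [[ 0.5034 -0.1441  0.04  ]
 [ 0.4303 -0.1753  0.04  ]]
hdir -2.734434838384974 0.1333946512109639
hdir2 -2.73830426731852
pump 0.0 T 0.88 [0.6935 0.094  0.    ] ext col 214 239 row 184 213
pump 0.0 S 0.75 [0.6529 0.0576 0.    ] ext col 267 298 row 248 303
pump 0.15 T 0.88 [0.6546 0.0788 0.15  ] ext col 214 239 row 184 213
pump 0.15 S 0.75 [0.7069 0.1397 0.15  ] ext col 267 298 row 248 303
pan_lid 0.03 T 0.81 [ 0.5379 -0.3327  0.03  ] ext col 365 414 row 229 278
pan_lid 0.03 S 0.74 [ 0.5352 -0.3442  0.03  ] ext col 224 265 row 152 179
brush 0.03 T 0.62 [0.6884 0.0923 0.03  ] ext col 213 239 row 183 213
brush 0.03 S 0.82 [ 0.5048 -0.2267  0.03  ] ext col 231 294 row 167 206
scraper 0.01 T 0.64 [0.3929 0.1156 0.01  ] ext col 158 240 row 301 324
scraper 0.01 S 0.73 [ 0.4799 -0.2435  0.01  ] ext col 233 294 row 168 205
c_pump origin 195 182 scale 12
c_pump2 origin 245 240 scale 8
[[ 0.5972 -0.1475  0.042 ]
 [ 0.4341 -0.1654  0.042 ]]
```

View pics/c_pump.png

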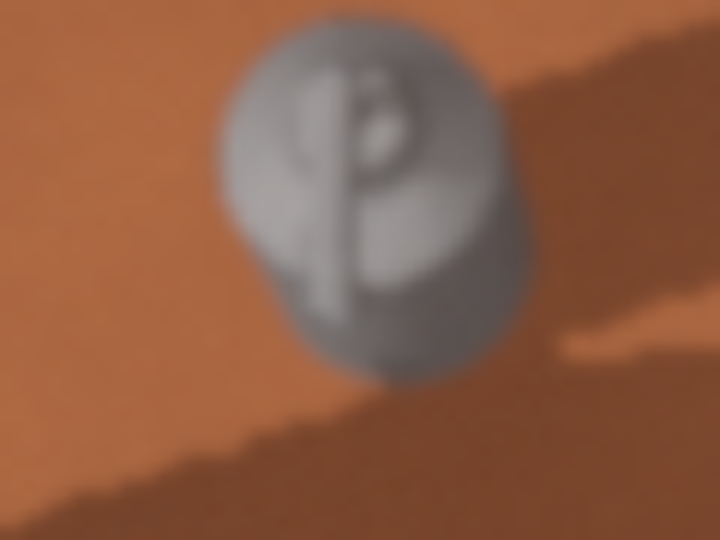

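View pics/c_pump2.png

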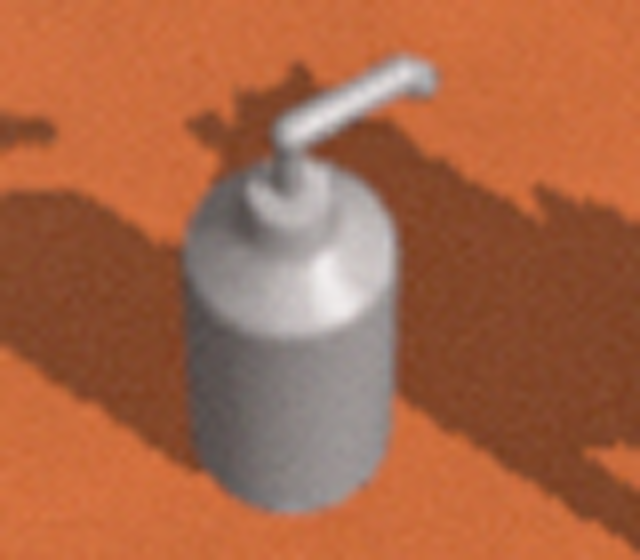

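```bash
cat > plan.py <<'E'
# usage: plan.py "x,y,z,yaw,n;..." waypoints (m, rad) from measured pose; prints rows to be typed
import sys; from h import *
def plan(wps,start=None,smooth=True):
    o=get_obs(); p=np.array(o["tool_pos"]);yaw=o["ee_rot"][2]
    if start is not None: p,yaw=np.array(start[:3]),start[3]
    for w in wps:
        n=int(w[4]); p0=p.copy();y0=yaw
        for i in range(1,n+1):
            tgt=p0+(np.array(w[:3])-p0)*i/n; yt=y0+(w[3]-y0)*i/n
            d=(tgt-p)*100; c,s=np.cos(yaw),np.sin(yaw)
            tx=round(d[0]*c+d[1]*s,2);ty=round(d[0]*s-d[1]*c,2);tz=round(-d[2],2);tw=round(-np.degrees(yt-yaw),1)
            p=p+np.array([tx*c+ty*s,tx*s-ty*c,-tz])/100; yaw-=np.radians(tw)
            print(f'{{"tx":{tx},"ty":{ty},"tz":{tz},"twist":{tw}}},')
        print("--",p,yaw)
if __name__=="__main__":
    o=get_obs();print(o["time"],o["tool_pos"],o["ee_rot"],o["wrist_force"],o["width"])
    plan([list(map(float,w.split(","))) for w in sys.argv[1].split(";")])
E
python3 plan.py ".219,-.504,.28,1.936,9;.5556,.2045,.28,1.936,13"
```

```text
2.45 [ 0.2191 -0.5045  0.2165] [3.1415 0.     0.4098] [0.0536 0.5444 0.0887] 0.09380708074034677
{"tx":0.0,"ty":-0.01,"tz":-0.71,"twist":-9.7},
{"tx":0.0,"ty":-0.0,"tz":-0.7,"twist":-9.7},
{"tx":0.0,"ty":-0.01,"tz":-0.71,"twist":-9.7},
{"tx":0.01,"ty":0.0,"tz":-0.7,"twist":-9.8},
{"tx":0.0,"ty":-0.0,"tz":-0.71,"twist":-9.7},
{"tx":0.01,"ty":-0.01,"tz":-0.7,"twist":-9.7},
{"tx":0.0,"ty":-0.0,"tz":-0.71,"twist":-9.7},
{"tx":0.01,"ty":-0.0,"tz":-0.7,"twist":-9.7},
{"tx":0.0,"ty":-0.0,"tz":-0.71,"twist":-9.7},
-- [ 0.219 -0.504  0.28 ] 1.9352142985269232
{"tx":4.17,"ty":4.36,"tz":-0.0,"twist":-0.0},
{"tx":4.17,"ty":4.36,"tz":-0.0,"twist":-0.0},
{"tx":4.17,"ty":4.36,"tz":-0.0,"twist":-0.0},
{"tx":4.17,"ty":4.37,"tz":-0.0,"twist":-0.0},
{"tx":4.17,"ty":4.36,"tz":-0.0,"twist":-0.0},
{"tx":4.17,"ty":4.36,"tz":-0.0,"twist":-0.0},
{"tx":4.17,"ty":4.36,"tz":-0.0,"twist":-0.0},
{"tx":4.17,"ty":4.36,"tz":-0.0,"twist":-0.0},
{"tx":4.17,"ty":4.36,"tz":-0.0,"twist":-0.0},
{"tx":4.17,"ty":4.36,"tz":-0.0,"twist":-0.0},
{"tx":4.16,"ty":4.37,"tz":-0.0,"twist":-0.0},
{"tx":4.17,"ty":4.36,"tz":-0.0,"twist":-0.0},
{"tx":4.17,"ty":4.36,"tz":-0.0,"twist":-0.0},
-- [0.5556 0.2045 0.28  ] 1.9352142985269232
```

```bash
python3 -m crank '[{"tz":-0.7,"twist":-9.7},{"tz":-0.7,"twist":-9.7},{"tz":-0.7,"twist":-9.7},{"tz":-0.7,"twist":-9.8},{"tz":-0.7,"twist":-9.7},{"tz":-0.7,"twist":-9.7},{"tz":-0.7,"twist":-9.7},{"tz":-0.7,"twist":-9.7},{"tz":-0.7,"twist":-9.7},{"tx":2,"ty":2}]'
python3 -m crank '[{"tx":4.2,"ty":4.4},{"tx":4.2,"ty":4.4},{"tx":4.2,"ty":4.4},{"tx":4.2,"ty":4.4},{"tx":4.2,"ty":4.4},{"tx":4.2,"ty":4.4},{"tx":4.2,"ty":4.4},{"tx":4.2,"ty":4.4},{"tx":4.2,"ty":4.4},{"tx":4.2,"ty":4.4},{"tx":4,"ty":4},{"tx":3,"ty":3}]'
python3 plan.py ".5556,.2045,.28,1.936,3"
```

```text
2.45 [ 0.2191 -0.5045  0.2165] [3.1415 0.     0.4098] [0.0536 0.5444 0.0887] 0.09380708074034677
{"tx":19.7,"ty":-17.21,"tz":-2.12,"twist":-29.1},
{"tx":25.59,"ty":-5.45,"tz":-2.11,"twist":-29.2},
{"tx":24.99,"ty":7.72,"tz":-2.12,"twist":-29.1},
-- [0.5556 0.2045 0.28  ] 1.9352142985269234invalid input at $[0]: expected keys tx, ty, tz, twist, grip
invalid input at $[0]: expected keys tx, ty, tz, twist, grip
```

```bash
python3 -m crank '[{"tx":0,"ty":0,"tz":-0.7,"twist":-9.7,"grip":1},{"tx":0,"ty":0,"tz":-0.7,"twist":-9.7,"grip":1},{"tx":0,"ty":0,"tz":-0.7,"twist":-9.7,"grip":1},{"tx":0,"ty":0,"tz":-0.7,"twist":-9.8,"grip":1},{"tx":0,"ty":0,"tz":-0.7,"twist":-9.7,"grip":1},{"tx":0,"ty":0,"tz":-0.7,"twist":-9.7,"grip":1},{"tx":0,"ty":0,"tz":-0.7,"twist":-9.7,"grip":1},{"tx":0,"ty":0,"tz":-0.7,"twist":-9.7,"grip":1},{"tx":0,"ty":0,"tz":-0.7,"twist":-9.7,"grip":1},{"tx":2,"ty":2,"tz":0,"twist":0,"grip":1}]'
python3 -m crank '[{"tx":4.2,"ty":4.4,"tz":0,"twist":0,"grip":1},{"tx":4.2,"ty":4.4,"tz":0,"twist":0,"grip":1},{"tx":4.2,"ty":4.4,"tz":0,"twist":0,"grip":1},{"tx":4.2,"ty":4.4,"tz":0,"twist":0,"grip":1},{"tx":4.2,"ty":4.4,"tz":0,"twist":0,"grip":1},{"tx":4.2,"ty":4.4,"tz":0,"twist":0,"grip":1},{"tx":4.2,"ty":4.4,"tz":0,"twist":0,"grip":1},{"tx":4.2,"ty":4.4,"tz":0,"twist":0,"grip":0.5},{"tx":4.2,"ty":4.4,"tz":0,"twist":0,"grip":0.5},{"tx":4.2,"ty":4.4,"tz":0,"twist":0,"grip":0.5},{"tx":4,"ty":4,"tz":0,"twist":0,"grip":0.5},{"tx":3,"ty":3,"tz":0,"twist":0,"grip":0.5}]'
python3 plan.py ".5556,.2045,.28,1.936,3"
```

```text
time: 3.7
tool_pos: [0.2303, -0.4795, 0.2796]
ee_rot: [-3.141, 0.001, 1.934]
wrist_force: [0.7, 1.0, -0.9]
width: 0.0938
time: 5.2
tool_pos: [0.533, 0.1633, 0.2792]
ee_rot: [-3.141, 0.0, 1.937]
wrist_force: [-0.1, -0.3, -0.0]
width: 0.0484
5.2 [0.533  0.1633 0.2792] [-3.1415  0.      1.9369] [-0.0885 -0.3221 -0.0248] 0.04836161456086844
{"tx":1.01,"ty":1.19,"tz":-0.03,"twist":0.0},
{"tx":1.02,"ty":1.2,"tz":-0.02,"twist":0.0},
{"tx":1.01,"ty":1.19,"tz":-0.03,"twist":0.1},
-- [0.5556 0.2045 0.28  ] 1.9351569662044796
```

```bash
python3 -m crank '[{"tx":1.5,"ty":1.8,"tz":0,"twist":0,"grip":0.5},{"tx":1.54,"ty":1.78,"tz":0,"twist":0,"grip":0.5},{"tx":0,"ty":0,"tz":2.5,"twist":0,"grip":0.4},{"tx":0,"ty":0,"tz":1.5,"twist":0,"grip":0.4},{"tx":0,"ty":0,"tz":0,"twist":0,"grip":0.4}]'; python3 - <<'E'
from h import *
T=cams.snapshot("top");S=cams.snapshot("scene");crop(S,"e_s",(365,255),80,60,10);crop(T,"e_t",(168,236),80,60,10)
print(get_obs()["tool_pos"],get_obs()["joint_positions"])
E
```

```text
time: 5.82
tool_pos: [0.5543, 0.2017, 0.2376]
ee_rot: [-3.138, -0.0, 1.935]
wrist_force: [0.2, 0.6, -0.3]
width: 0.0377
e_s origin 325 225 scale 10
e_t origin 128 206 scale 10
[0.5553 0.2018 0.24  ] [ 0.2527  0.1752  1.2264 -0.0001  1.7394 -0.1112]
```

View pics/e_s.png

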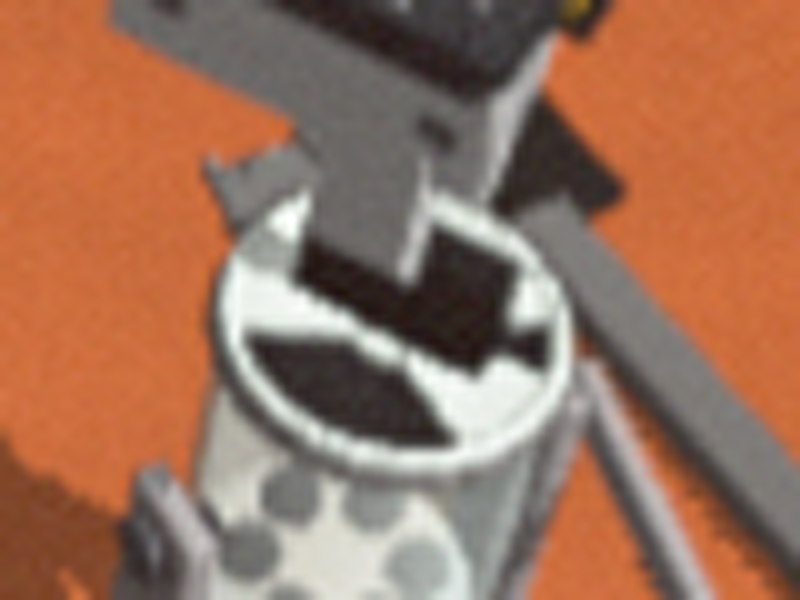

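View pics/e_t.png

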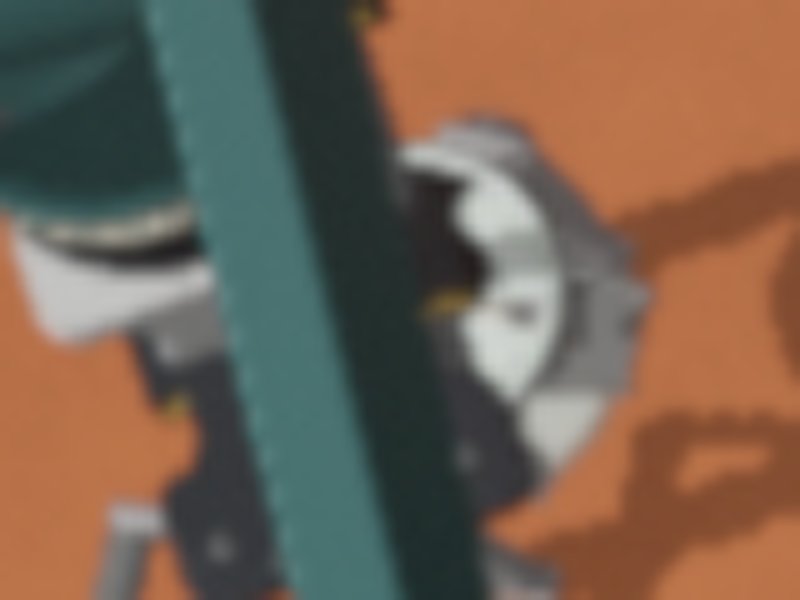

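```bash
python3 -m crank '[{"tx":0.2,"ty":0.1,"tz":1.0,"twist":0,"grip":0.4},{"tx":0,"ty":0,"tz":1.5,"twist":0,"grip":0.4},{"tx":0,"ty":0,"tz":1.2,"twist":0,"grip":0.4},{"tx":0,"ty":0,"tz":0,"twist":0,"grip":0.2},{"tx":0,"ty":0,"tz":0,"twist":0,"grip":0.15},{"tx":0,"ty":0,"tz":0,"twist":0,"grip":0.0},{"tx":0,"ty":0,"tz":0,"twist":0,"grip":0.0},{"tx":0,"ty":0,"tz":0,"twist":0,"grip":0.0}]'; python3 - <<'E'
from h import *
S=cams.snapshot("scene");crop(S,"f_s",(365,255),80,60,10)
o=get_obs();print(o["tool_pos"],o["joint_positions"],o["wrist_force"],o["wrist_torque"],o["width"])
E
```

```text
time: 6.92
tool_pos: [0.555, 0.2041, 0.2031]
ee_rot: [-3.141, 0.0, 1.935]
wrist_force: [-4.0, -0.9, 2.4]
width: 0.0115
f_s origin 325 225 scale 10
[0.555  0.2041 0.203 ] [ 0.2567  0.1827  1.2903 -0.0003  1.6689 -0.1076] [-4.3623 -1.83    2.2957] [-0.2683  0.5855 -0.0596] 0.011583345894606708
```

View pics/f_s.png

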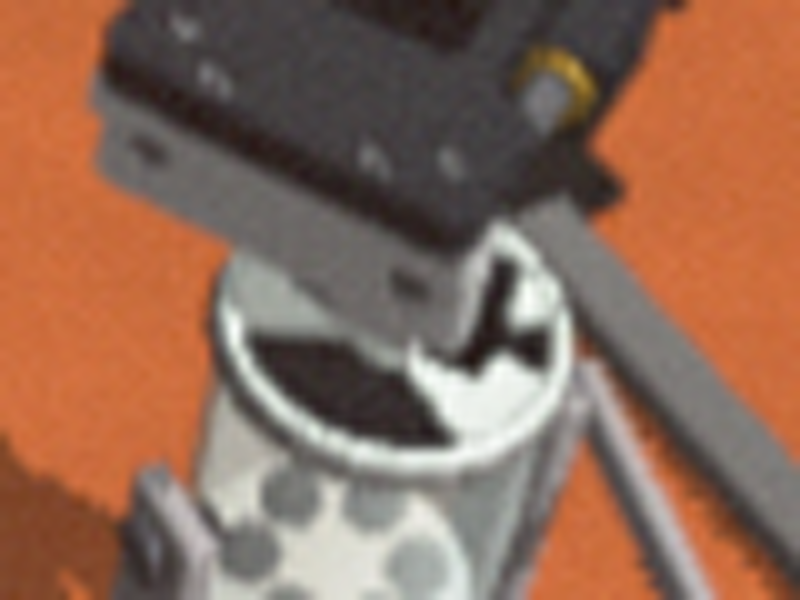

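```bash
python3 -m crank '[{"tx":0,"ty":0,"tz":0,"twist":5,"grip":0},{"tx":0,"ty":0,"tz":0,"twist":10,"grip":0},{"tx":0,"ty":0,"tz":0,"twist":10.5,"grip":0},{"tx":0,"ty":0,"tz":0,"twist":10.5,"grip":0},{"tx":0,"ty":0,"tz":0,"twist":10.5,"grip":0},{"tx":0,"ty":0,"tz":0,"twist":10.5,"grip":0},{"tx":0,"ty":0,"tz":0,"twist":10.5,"grip":0},{"tx":0,"ty":0,"tz":0,"twist":10.5,"grip":0},{"tx":0,"ty":0,"tz":0,"twist":10.5,"grip":0},{"tx":0,"ty":0,"tz":0,"twist":10.5,"grip":0},{"tx":0,"ty":0,"tz":0,"twist":10.5,"grip":0},{"tx":0,"ty":0,"tz":0,"twist":10,"grip":0}]'
python3 -m crank '[{"tx":0,"ty":0,"tz":0,"twist":3,"grip":0},{"tx":0,"ty":0,"tz":0,"twist":0,"grip":0}]'
python3 - <<'E'
from h import *
S=cams.snapshot("scene");crop(S,"g_s",(365,255),80,60,10)
o=get_obs();print(o["tool_pos"],o["ee_rot"],o["joint_positions"],o["wrist_force"],o["wrist_torque"],o["width"])
E
```

```text
time: 8.48
tool_pos: [0.5555, 0.2038, 0.2031]
ee_rot: [3.141, -0.001, -0.156]
wrist_force: [-3.0, -1.6, 2.6]
width: 0.0119
time: 8.72
tool_pos: [0.5555, 0.2038, 0.2031]
ee_rot: [3.141, -0.001, -0.203]
wrist_force: [-2.7, -3.5, 3.2]
width: 0.0118
g_s origin 325 225 scale 10
[0.5555 0.2038 0.2031] [ 3.1407 -0.0007 -0.2024] [ 0.2564  0.1828  1.2902 -0.0011  1.6683  2.0295] [-2.8308 -3.0125  4.3994] [-0.4612  0.6385 -0.0467] 0.011531625535638074
```

View pics/g_s.png

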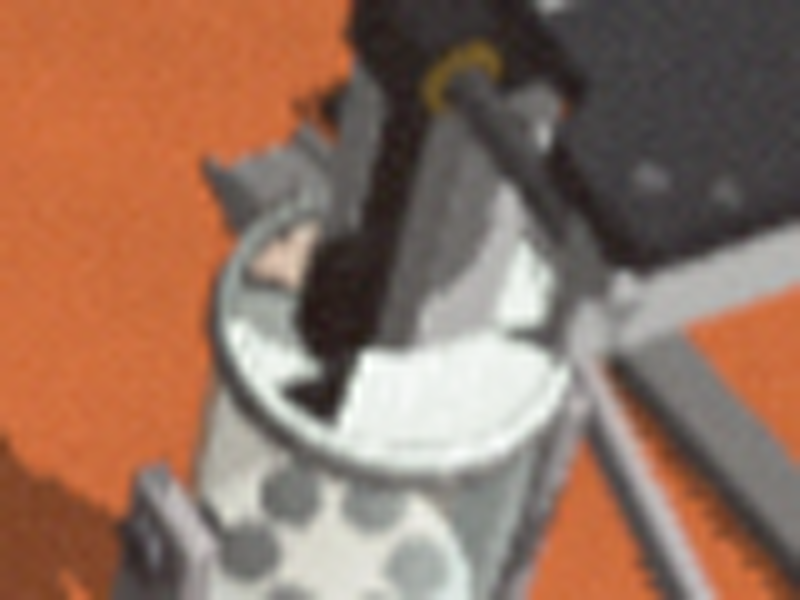

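```bash
python3 -m crank '[{"tx":0,"ty":0,"tz":0,"twist":0,"grip":0.3},{"tx":0,"ty":0,"tz":0,"twist":0,"grip":0.3},{"tx":0,"ty":0,"tz":-1.5,"twist":0,"grip":0.35},{"tx":0,"ty":0,"tz":-3,"twist":0,"grip":0.35},{"tx":0,"ty":0,"tz":-3,"twist":0,"grip":0.35},{"tx":0,"ty":-3,"tz":-1,"twist":0,"grip":0.35},{"tx":0,"ty":-5,"tz":0,"twist":0,"grip":0.35},{"tx":0,"ty":-6,"tz":0,"twist":0,"grip":0.35}]'
python3 dial.py 0 h
cd pics; python3 -c "
import cv2,numpy as np
cv2.imwrite('h.png',np.hstack([cv2.imread('h_top.png'),cv2.imread('h_scene.png')]))"
```

```text
time: 9.78
tool_pos: [0.5845, 0.3424, 0.2897]
ee_rot: [-3.14, -0.003, -0.204]
wrist_force: [0.3, 0.0, -0.4]
width: 0.033
est dial 2.1262654626070585
```

View pics/h.png

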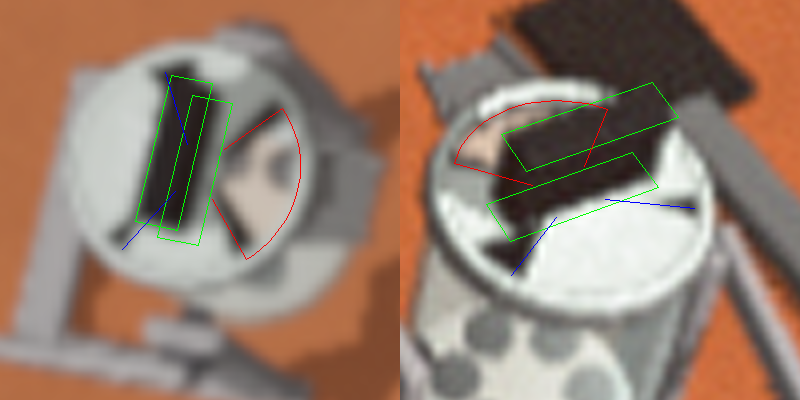

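```bash
python3 plan.py ".4517,-.1659,.27,.406,10;.4517,-.1659,.11,.406,4"
```

```text
9.875 [0.5834 0.3469 0.285 ] [-3.1408  0.0028 -0.1963] [-1.4088 -0.2874 -0.3169] 0.03277932187499697
{"tx":-0.29,"ty":5.29,"tz":0.15,"twist":-3.5},
{"tx":-0.62,"ty":5.26,"tz":0.15,"twist":-3.4},
{"tx":-0.92,"ty":5.21,"tz":0.15,"twist":-3.5},
{"tx":-1.24,"ty":5.15,"tz":0.15,"twist":-3.4},
{"tx":-1.54,"ty":5.06,"tz":0.15,"twist":-3.5},
{"tx":-1.86,"ty":4.96,"tz":0.15,"twist":-3.4},
{"tx":-2.14,"ty":4.85,"tz":0.15,"twist":-3.5},
{"tx":-2.43,"ty":4.7,"tz":0.15,"twist":-3.4},
{"tx":-2.71,"ty":4.55,"tz":0.15,"twist":-3.5},
{"tx":-2.98,"ty":4.37,"tz":0.15,"twist":-3.4},
-- [ 0.4517 -0.1659  0.27  ] 0.40579085606930276
{"tx":0.0,"ty":0.0,"tz":4.0,"twist":-0.0},
{"tx":0.0,"ty":0.0,"tz":4.0,"twist":-0.0},
{"tx":0.0,"ty":0.0,"tz":4.0,"twist":-0.0},
{"tx":0.0,"ty":0.0,"tz":4.0,"twist":-0.0},
-- [ 0.4517 -0.1659  0.11  ] 0.40579085606930276
```

```bash
python3 -m crank '[{"tx":-0.3,"ty":5.3,"tz":0,"twist":-3.5,"grip":0.35},{"tx":-0.6,"ty":5.3,"tz":0.1,"twist":-3.4,"grip":0.35},{"tx":-0.9,"ty":5.2,"tz":0.15,"twist":-3.5,"grip":0.35},{"tx":-1.2,"ty":5.2,"tz":0.15,"twist":-3.4,"grip":0.35},{"tx":-1.5,"ty":5.1,"tz":0.15,"twist":-3.5,"grip":0.35},{"tx":-1.9,"ty":5.0,"tz":0.15,"twist":-3.4,"grip":0.35},{"tx":-2.1,"ty":4.8,"tz":0.15,"twist":-3.5,"grip":0.35},{"tx":-2.4,"ty":4.7,"tz":0.15,"twist":-3.4,"grip":0.35},{"tx":-2.7,"ty":4.5,"tz":0.15,"twist":-3.5,"grip":0.35},{"tx":-3.0,"ty":4.4,"tz":0.15,"twist":-3.4,"grip":0.35},{"tx":0,"ty":0,"tz":6,"twist":0,"grip":0.35},{"tx":0,"ty":0,"tz":6,"twist":0,"grip":0.35}]'
python3 -m crank '[{"tx":0,"ty":0,"tz":4,"twist":0,"grip":0.35},{"tx":0,"ty":0,"tz":0,"twist":0,"grip":0.35}]'
python3 plan.py ".4517,-.1659,.031,.406,4"
python3 - <<'E'
from h import *
S=cams.snapshot("scene");crop(S,"i_s",(290,190),120,90,6.5)
T=cams.snapshot("top");crop(T,"i_t",(320,270),120,90,6.5)
E
```

```text
time: 11.38
tool_pos: [0.45, -0.1733, 0.1551]
ee_rot: [3.138, -0.003, 0.397]
wrist_force: [0.2, -0.1, -0.1]
width: 0.033
time: 11.62
tool_pos: [0.4472, -0.1706, 0.1118]
ee_rot: [-3.136, 0.004, 0.399]
wrist_force: [0.3, 0.3, 0.3]
width: 0.0325
11.625 [ 0.4472 -0.1706  0.1118] [-3.1365  0.0044  0.3989] [0.2996 0.3183 0.3116] 0.03249418620767549
{"tx":0.15,"ty":-0.07,"tz":2.02,"twist":-0.1},
{"tx":0.15,"ty":-0.06,"tz":2.02,"twist":-0.1},
{"tx":0.15,"ty":-0.07,"tz":2.02,"twist":-0.1},
{"tx":0.15,"ty":-0.06,"tz":2.02,"twist":-0.1},
-- [ 0.4517 -0.1659  0.031 ] 0.4059097636063458
i_s origin 230 145 scale 6.5
i_t origin 260 225 scale 6.5
```

View pics/i_s.png

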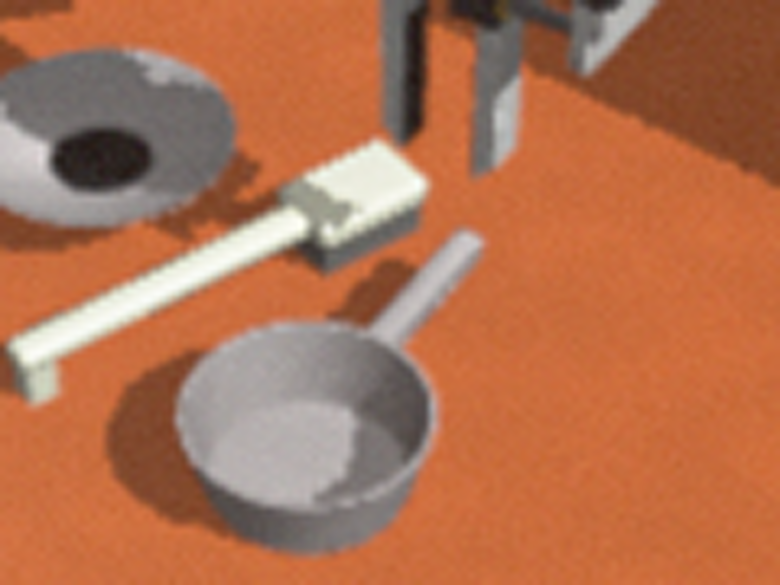

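View pics/i_t.png

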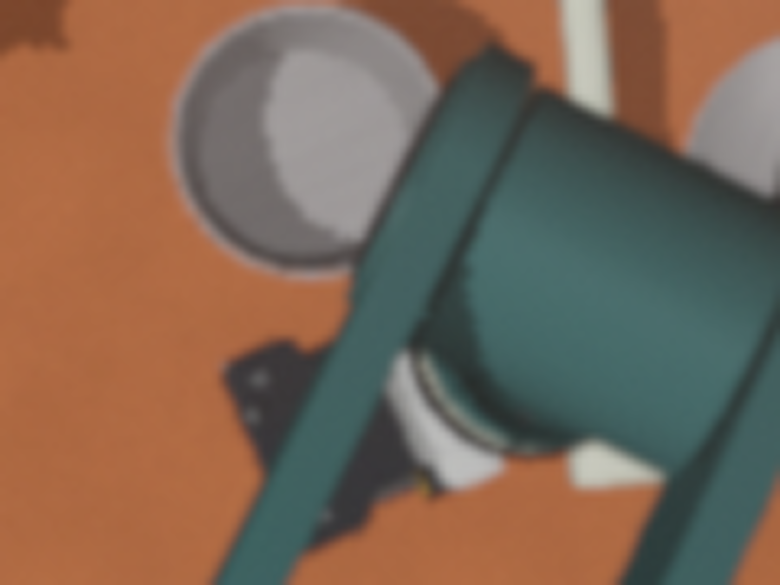

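```bash
python3 - <<'E'
from h import *
S=cams.snapshot("scene")
print(ray(S,[(230+427/6.5,145+185/6.5),(230+382/6.5,145+140/6.5),(230+325/6.5,145+240/6.5)],.032))
print(ray(S,[(230+470/6.5,145+240/6.5)],.04))
print(get_obs()["tool_pos"],get_obs()["ee_rot"])
E
```

```text
[[ 0.421  -0.221   0.032 ]
 [ 0.4203 -0.2595  0.032 ]
 [ 0.4814 -0.2154  0.032 ]]
[[ 0.4317 -0.172   0.04  ]]
[ 0.4512 -0.1724  0.1175] [ 3.1376 -0.0032  0.3993]
```

```bash
python3 -m crank '[{"tx":0,"ty":0,"tz":0,"twist":0,"grip":0.35},{"tx":0,"ty":0,"tz":0,"twist":0,"grip":0.35}]'; python3 plan.py ".4517,-.1659,.031,.406,4"; python3 -m crank '[{"tx":0,"ty":0,"tz":0,"twist":0,"grip":0.35}]'
```

```text
time: 12.02
tool_pos: [0.4506, -0.1719, 0.1163]
ee_rot: [3.139, -0.002, 0.4]
wrist_force: [0.3, 0.1, 0.9]
width: 0.0328
12.025 [ 0.4506 -0.1719  0.1163] [ 3.139  -0.0021  0.3995] [0.3478 0.0752 0.8776] 0.03276997544710452
{"tx":0.08,"ty":-0.13,"tz":2.13,"twist":-0.1},
{"tx":0.09,"ty":-0.13,"tz":2.13,"twist":-0.1},
{"tx":0.08,"ty":-0.12,"tz":2.13,"twist":-0.1},
{"tx":0.08,"ty":-0.13,"tz":2.14,"twist":-0.1},
-- [ 0.4517 -0.1659  0.031 ] 0.4064923912533256
time: 12.15
tool_pos: [0.4501, -0.1716, 0.1152]
ee_rot: [3.14, -0.001, 0.4]
wrist_force: [-0.3, 0.2, 0.5]
width: 0.0326
```

```bash
python3 -m crank '[{"tx":0.4,"ty":-0.45,"tz":2.0,"twist":-0.3,"grip":0.35},{"tx":0,"ty":0,"tz":2.5,"twist":0,"grip":0.35},{"tx":0,"ty":0,"tz":2.4,"twist":0,"grip":0.35},{"tx":0,"ty":0,"tz":1.4,"twist":0,"grip":0.35},{"tx":0,"ty":0,"tz":0,"twist":0,"grip":0.35},{"tx":0,"ty":0,"tz":0,"twist":0,"grip":0.35}]';  python3 - <<'E'
from h import *
S=cams.snapshot("scene");crop(S,"j_s",(300,190),80,60,10)
o=get_obs();print(o["tool_pos"],o["ee_rot"],o["wrist_force"])
E
```

```text
time: 12.9
tool_pos: [0.4524, -0.1661, 0.0325]
ee_rot: [3.14, -0.001, 0.405]
wrist_force: [0.5, 0.4, 1.1]
width: 0.0328
j_s origin 260 160 scale 10
[ 0.4525 -0.1662  0.0327] [ 3.1397 -0.0015  0.4045] [ 0.6505 -0.4239  0.5892]
```

View pics/j_s.png

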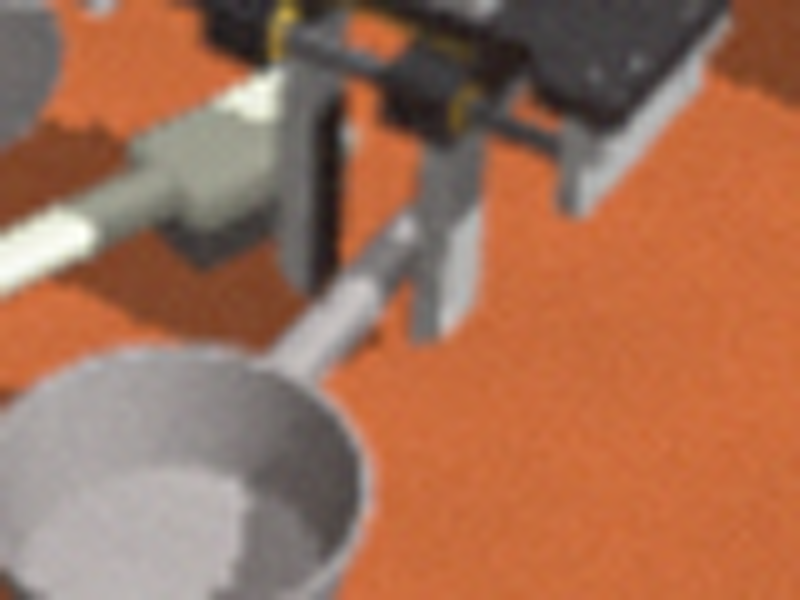

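```bash
python3 -m crank '[{"tx":0,"ty":0,"tz":0,"twist":0,"grip":0.1},{"tx":0,"ty":0,"tz":0,"twist":0,"grip":0},{"tx":0,"ty":0,"tz":0,"twist":0,"grip":0},{"tx":0,"ty":0,"tz":0,"twist":0,"grip":0}]'; python3 plan.py ".4599,.0557,.033,.741,11"
```

```text
time: 13.45
tool_pos: [0.4518, -0.1658, 0.0318]
ee_rot: [3.141, -0.0, 0.405]
wrist_force: [-0.4, 0.9, 1.9]
width: 0.0138
13.45 [ 0.4518 -0.1658  0.0318] [ 3.1412 -0.0004  0.4046] [-0.39    0.9193  1.9478] 0.013810437350326131
{"tx":0.86,"ty":-1.82,"tz":-0.01,"twist":-1.8},
{"tx":0.92,"ty":-1.8,"tz":-0.01,"twist":-1.7},
{"tx":0.97,"ty":-1.76,"tz":-0.01,"twist":-1.8},
{"tx":1.02,"ty":-1.74,"tz":-0.01,"twist":-1.7},
{"tx":1.08,"ty":-1.7,"tz":-0.01,"twist":-1.8},
{"tx":1.13,"ty":-1.67,"tz":-0.01,"twist":-1.7},
{"tx":1.18,"ty":-1.63,"tz":-0.01,"twist":-1.8},
{"tx":1.23,"ty":-1.6,"tz":-0.02,"twist":-1.7},
{"tx":1.27,"ty":-1.56,"tz":-0.01,"twist":-1.8},
{"tx":1.33,"ty":-1.52,"tz":-0.01,"twist":-1.7},
{"tx":1.36,"ty":-1.48,"tz":-0.01,"twist":-1.8},
-- [0.4599 0.0557 0.033 ] 0.7414718775201122
```

```bash
python3 -m crank '[{"tx":0.85,"ty":-1.8,"tz":0,"twist":-1.8,"grip":0},{"tx":0.9,"ty":-1.8,"tz":0,"twist":-1.7,"grip":0},{"tx":1.0,"ty":-1.75,"tz":0,"twist":-1.8,"grip":0},{"tx":1.0,"ty":-1.75,"tz":0,"twist":-1.7,"grip":0},{"tx":1.1,"ty":-1.7,"tz":0,"twist":-1.8,"grip":0},{"tx":1.1,"ty":-1.7,"tz":0,"twist":-1.7,"grip":0},{"tx":1.2,"ty":-1.6,"tz":0,"twist":-1.8,"grip":0},{"tx":1.2,"ty":-1.6,"tz":0,"twist":-1.7,"grip":0},{"tx":1.3,"ty":-1.6,"tz":0,"twist":-1.8,"grip":0},{"tx":1.3,"ty":-1.5,"tz":0,"twist":-1.7,"grip":0},{"tx":0,"ty":0,"tz":0,"twist":0,"grip":0}]'; python3 - <<'E'
from h import *
S=cams.snapshot("scene");crop(S,"k_s",(330,250),140,105,5.5)
T=cams.snapshot("top");crop(T,"k_t",(200,260),140,105,5.5)
o=get_obs();print(o["tool_pos"],o["ee_rot"],o["wrist_force"])
E
python3 plan.py ".4599,.0557,.032,.741,1"
```

```text
time: 14.82
tool_pos: [0.459, 0.0366, 0.0317]
ee_rot: [-3.141, -0.001, 0.712]
wrist_force: [0.5, 2.1, 0.6]
width: 0.0139
k_s origin 260 197 scale 5.5
k_t origin 130 207 scale 5.5
[0.4589 0.0358 0.0316] [-3.1412 -0.0011  0.7102] [0.2069 2.6458 1.4655]
14.925 [0.4589 0.0358 0.0316] [-3.1412 -0.0011  0.7102] [0.2069 2.6458 1.4655] 0.0134644216629484
{"tx":1.38,"ty":-1.44,"tz":-0.04,"twist":-1.8},
-- [0.4599 0.0557 0.032 ] 0.7415848629482433
```

View pics/k_s.png

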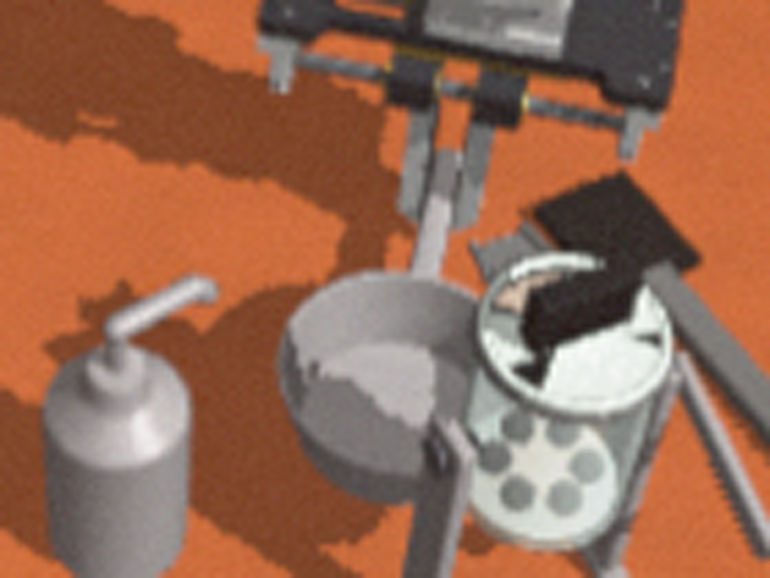

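View pics/k_t.png

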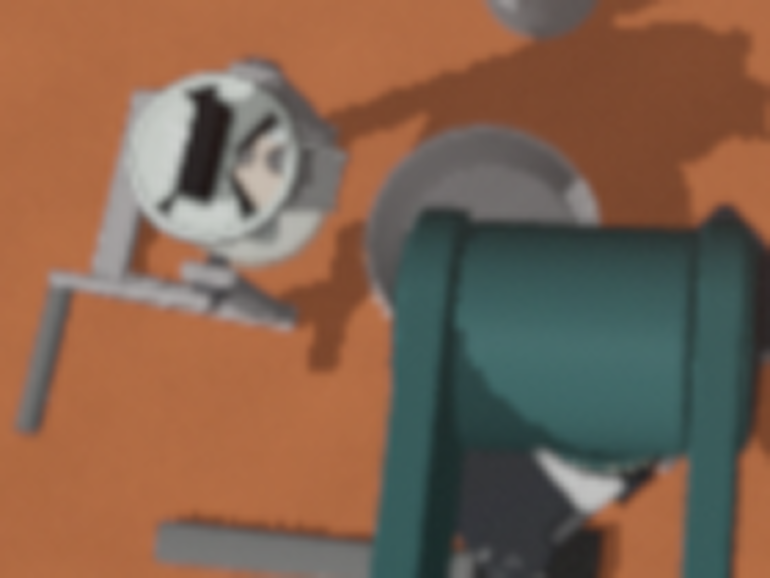

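```bash
python3 - <<'E'
from h import *
T=cams.snapshot("top")
print(ray(T,[(130+367/5.5,207+235/5.5),(130+600/5.5,207+235/5.5),(130+483/5.5,207+125/5.5)],.042))
o=get_obs();p=o["tool_pos"];y=o["ee_rot"][2];print(p[:2]+.11*np.array([np.cos(y),np.sin(y)]))
x0,y0,yw=np.load("stand.npy");print("pour",x0-.075*np.cos(yw),y0-.075*np.sin(yw))
E
```

```text
[[0.5453 0.1621 0.042 ]
 [0.545  0.0538 0.042 ]
 [0.5972 0.1093 0.042 ]]
[0.5423 0.1072]
pour 0.5411474816337442 0.12992799389251714
```

```bash
python3 -m crank '[{"tx":0.7,"ty":-0.85,"tz":0,"twist":0,"grip":0},{"tx":0.65,"ty":-0.85,"tz":0,"twist":0,"grip":0},{"tx":0,"ty":0,"tz":0,"twist":0,"grip":0},{"tx":0,"ty":0,"tz":0,"twist":0,"grip":0.3},{"tx":0,"ty":0,"tz":0,"twist":0,"grip":0.35},{"tx":0,"ty":0,"tz":0,"twist":0,"grip":0.35},{"tx":0,"ty":0,"tz":-3,"twist":0,"grip":0.35},{"tx":0,"ty":0,"tz":-6,"twist":0,"grip":0.35},{"tx":0,"ty":0,"tz":-6,"twist":0,"grip":0.35},{"tx":-3,"ty":2,"tz":-5,"twist":0,"grip":0.35},{"tx":-4,"ty":3,"tz":-2,"twist":0,"grip":0.35},{"tx":0,"ty":0,"tz":0,"twist":0,"grip":0.35}]'; python3 - <<'E'
from h import *
S=cams.snapshot("scene");crop(S,"l_s",(330,250),140,105,5.5)
T=cams.snapshot("top");crop(T,"l_t",(200,260),140,105,5.5)
o=get_obs();print(o["tool_pos"],o["ee_rot"],o["wrist_force"])
E
```

```text
time: 16.48
tool_pos: [0.4378, -0.0288, 0.2538]
ee_rot: [3.137, -0.003, 0.705]
wrist_force: [0.1, 0.7, 0.3]
width: 0.0328
l_s origin 260 197 scale 5.5
l_t origin 130 207 scale 5.5
[ 0.4371 -0.0264  0.2509] [-3.1406 -0.0002  0.7089] [-0.1336  0.4232  0.9092]
```

View pics/l_s.png

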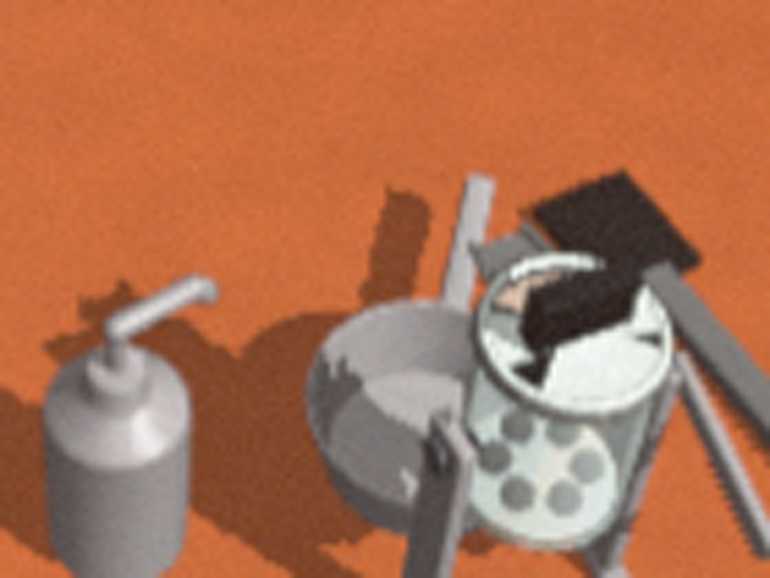

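View pics/l_t.png

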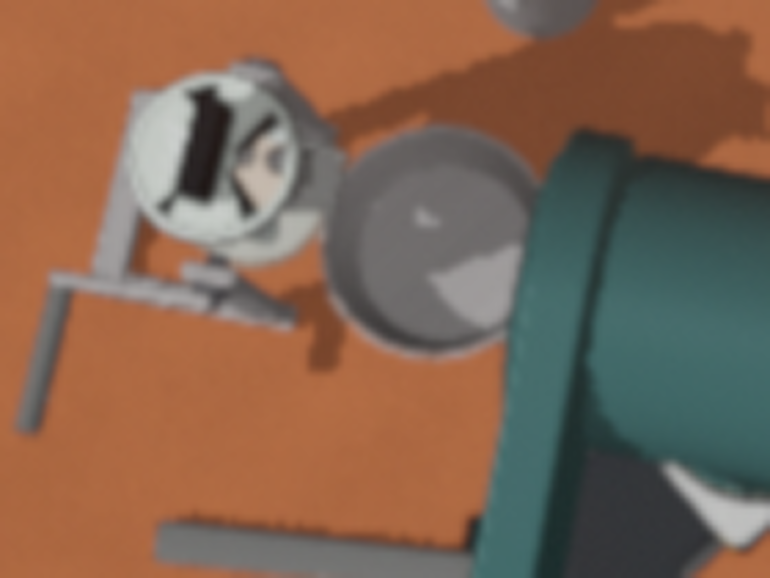

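```bash
python3 - <<'E'
from h import *
T=cams.snapshot("top");S=cams.snapshot("scene")
crop(T,"m_t",(140,270),60,45,13);crop(S,"m_s",(405,285),60,45,13)
x0,y0,yw=np.load("stand.npy");c,s=np.cos(yw),np.sin(yw)
for y in (57,98,123): print(y,x0+c*.0705-s*y/1000,y0+s*.0705+c*y/1000)
E
```

```text
m_t origin 110 247 scale 13
m_s origin 375 262 scale 13
57 0.5133371965883371 0.28370002660878585
98 0.4731099292758677 0.2916225870895354
123 0.44858110774387416 0.2964534166509681
```

View pics/m_t.png

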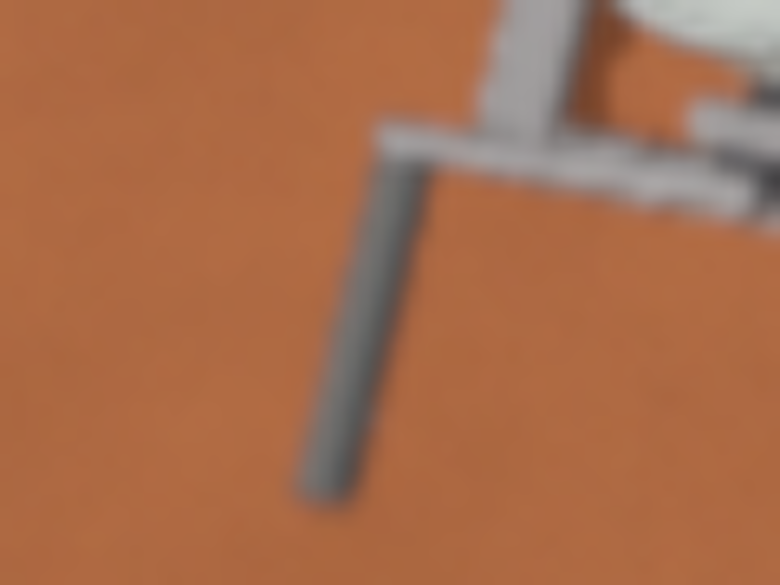

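View pics/m_s.png

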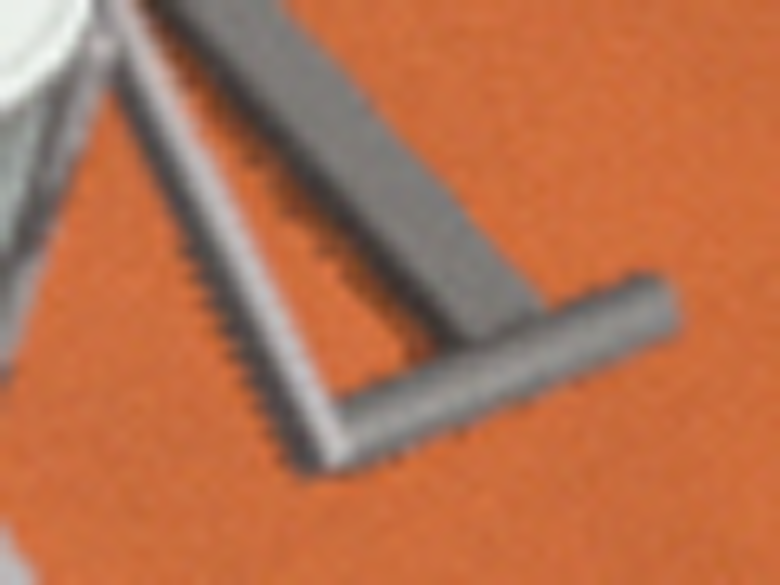

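```bash
python3 - <<'E'
from h import *
T=cams.snapshot("top");S=cams.snapshot("scene")
f=lambda c,o:(np.array(c)+.5)/13-.5+np.array(o)
print(ray(T,[f((325,497),(110,247)),f((400,165),(110,247))],.109))
print(ray(S,[f((668,302),(375,262)),f((345,425),(375,262))],.109))
E
```

```text
[[0.4511 0.2977 0.109 ]
 [0.5124 0.2871 0.109 ]]
[[0.4459 0.2948 0.109 ]
 [0.5065 0.2814 0.109 ]]
```

```bash
python3 plan.py ".4731,.292,.25,-.195,7"
```

```text
16.775 [ 0.437  -0.0253  0.2501] [-3.1393  0.0014  0.7118] [-0.3716 -0.3431 -0.2365] 0.03301983938006752
{"tx":3.35,"ty":-3.1,"tz":0.0,"twist":7.4},
{"tx":2.93,"ty":-3.5,"tz":0.0,"twist":7.4},
{"tx":2.45,"ty":-3.85,"tz":0.0,"twist":7.5},
{"tx":1.93,"ty":-4.13,"tz":0.0,"twist":7.4},
{"tx":1.37,"ty":-4.35,"tz":0.01,"twist":7.4},
{"tx":0.81,"ty":-4.49,"tz":-0.0,"twist":7.4},
{"tx":0.22,"ty":-4.56,"tz":-0.0,"twist":7.5},
-- [0.4731 0.292  0.25  ] -0.19572159301468503
```

```bash
python3 -m crank '[{"tx":3.35,"ty":-3.1,"tz":0,"twist":7.4,"grip":0.45},{"tx":2.9,"ty":-3.5,"tz":0,"twist":7.4,"grip":0.45},{"tx":2.45,"ty":-3.85,"tz":0,"twist":7.5,"grip":0.45},{"tx":1.95,"ty":-4.15,"tz":0,"twist":7.4,"grip":0.45},{"tx":1.4,"ty":-4.35,"tz":0,"twist":7.4,"grip":0.45},{"tx":0.8,"ty":-4.5,"tz":0,"twist":7.4,"grip":0.45},{"tx":0.2,"ty":-4.55,"tz":0,"twist":7.5,"grip":0.45},{"tx":0,"ty":0,"tz":4,"twist":0,"grip":0.45},{"tx":0,"ty":0,"tz":3.5,"twist":0,"grip":0.45},{"tx":0,"ty":0,"tz":0,"twist":0,"grip":0.45},{"tx":0,"ty":0,"tz":0,"twist":0,"grip":0.45},{"tx":0,"ty":0,"tz":0,"twist":0,"grip":0.45}]'; python3 - <<'E'
from h import *
T=cams.snapshot("top");S=cams.snapshot("scene")
crop(S,"n_s",(400,265),80,60,10)
E
python3 plan.py ".4731,.292,.101,-.195,3"
```

```text
time: 18.27
tool_pos: [0.4748, 0.2915, 0.1787]
ee_rot: [-3.139, -0.003, -0.197]
wrist_force: [0.4, -0.8, 0.9]
width: 0.0426
n_s origin 360 235 scale 10
18.375 [0.4747 0.2913 0.1784] [-3.1397 -0.0027 -0.1977] [-0.0054 -0.3306  0.4894] 0.04223135018161975
{"tx":-0.06,"ty":-0.01,"tz":2.58,"twist":-0.1},
{"tx":-0.05,"ty":-0.02,"tz":2.58,"twist":-0.0},
{"tx":-0.06,"ty":-0.01,"tz":2.58,"twist":-0.1},
-- [0.4731 0.292  0.101 ] -0.1942574705511375
```

View pics/n_s.png

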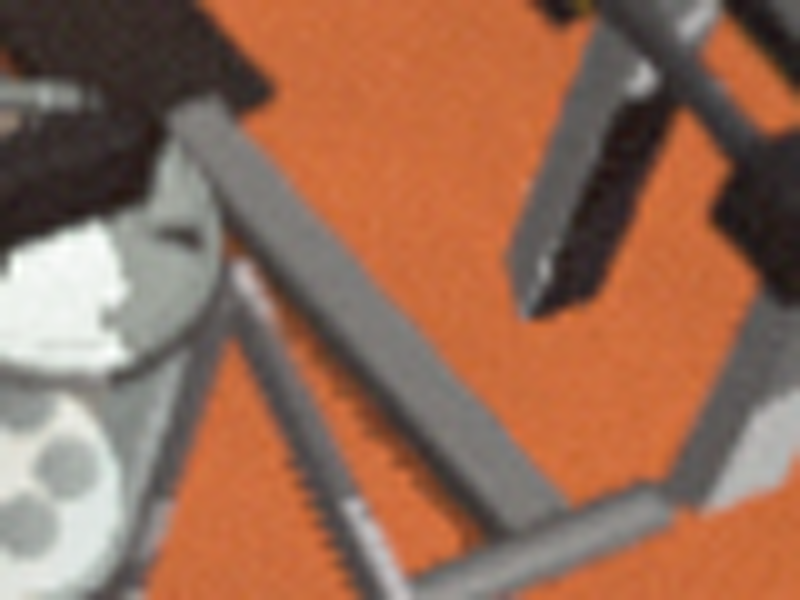

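```bash
python3 -m crank '[{"tx":-0.1,"ty":0,"tz":2.5,"twist":0,"grip":0.45},{"tx":0,"ty":0,"tz":3,"twist":0,"grip":0.45},{"tx":0,"ty":0,"tz":2.2,"twist":0,"grip":0.45},{"tx":0,"ty":0,"tz":0,"twist":0,"grip":0.45},{"tx":0,"ty":0,"tz":0,"twist":0,"grip":0.45}]'; python3 - <<'E'
from h import *
S=cams.snapshot("scene")
crop(S,"o_s",(405,275),80,60,10)
o=get_obs();print(o["tool_pos"],o["ee_rot"],o["wrist_force"])
E
```

```text
time: 19.0
tool_pos: [0.4738, 0.2915, 0.1011]
ee_rot: [-3.14, -0.002, -0.198]
wrist_force: [-0.2, 0.0, -0.1]
width: 0.0424
o_s origin 365 245 scale 10
[0.474  0.2916 0.1014] [-3.1397 -0.0027 -0.1977] [0.2685 0.0488 0.1178]
```

View pics/o_s.png

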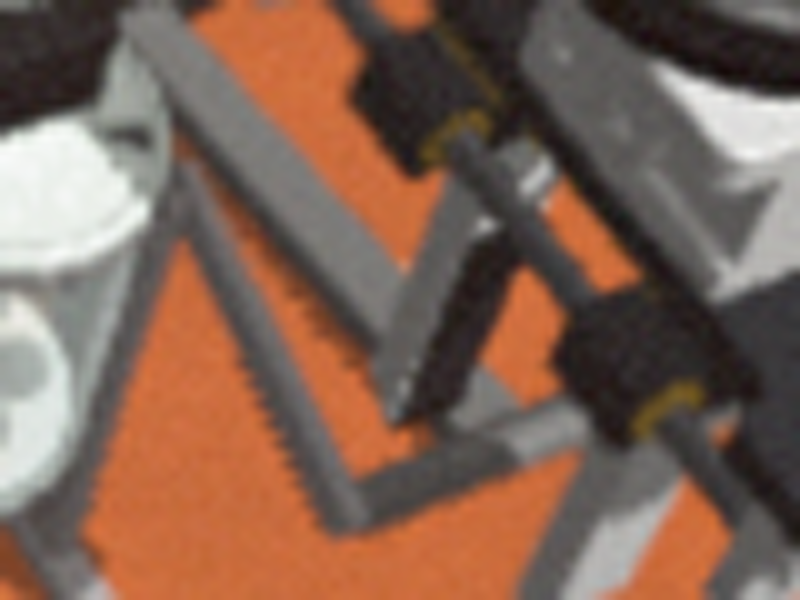

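Straddles the rod (between the finger at ~(395,390) and the one at ~(570,500)). Closing.

```bash
python3 -m crank '[{"tx":0,"ty":0,"tz":0,"twist":0,"grip":0.15},{"tx":0,"ty":0,"tz":0,"twist":0,"grip":0.1},{"tx":0,"ty":0,"tz":0,"twist":0,"grip":0},{"tx":0,"ty":0,"tz":0,"twist":0,"grip":0},{"tx":0,"ty":0,"tz":0,"twist":0,"grip":0}]'; python3 - <<'E'
from h import *
o=get_obs();print(o["tool_pos"],o["ee_rot"],o["wrist_force"],o["wrist_torque"],o["width"])
E
```

```text
time: 19.68
tool_pos: [0.4729, 0.291, 0.0996]
ee_rot: [3.141, -0.0, -0.198]
wrist_force: [-0.3, -0.9, 1.9]
width: 0.0106
[0.4729 0.291  0.0996] [ 3.1411 -0.0002 -0.1975] [-0.3314 -0.8523  1.9068] [-0.1976  0.0569  0.0656] 0.010637436651894787
```

```bash
cat > arc.py <<'E'
import sys,numpy as np
qs=np.cumsum(list(map(float,sys.argv[1].split(","))))
e=np.zeros(2);p=7.5*np.array([np.cos(qs[0]-.349),np.sin(qs[0]-.349)])
for q in qs[1:]:
    t=7.5*np.array([np.cos(q-.349),np.sin(q-.349)]);d=np.round(t-p,2);p=p+d
    print(f"q{q:.2f} ty {-d[0]:.2f} tz {-d[1]:.2f}")
E
python3 arc.py 0,.05,.08,.1,.12,.12,.12,.12,.12,.12,.12,.12,.12,.12,.12,.12,.12,.12,.12,.12,.12,.1,.03
```

```text
q0.05 ty -0.12 tz -0.36
q0.13 ty -0.15 tz -0.58
q0.23 ty -0.13 tz -0.73
q0.35 ty -0.05 tz -0.90
q0.47 ty 0.05 tz -0.90
q0.59 ty 0.16 tz -0.88
q0.71 ty 0.27 tz -0.86
q0.83 ty 0.37 tz -0.82
q0.95 ty 0.46 tz -0.78
q1.07 ty 0.55 tz -0.71
q1.19 ty 0.64 tz -0.63
q1.31 ty 0.70 tz -0.56
q1.43 ty 0.77 tz -0.47
q1.55 ty 0.82 tz -0.38
q1.67 ty 0.85 tz -0.27
q1.79 ty 0.89 tz -0.17
q1.91 ty 0.89 tz -0.06
q2.03 ty 0.90 tz 0.04
q2.15 ty 0.89 tz 0.15
q2.27 ty 0.86 tz 0.26
q2.37 ty 0.69 tz 0.29
q2.40 ty 0.20 tz 0.10
```

```bash
python3 -m crank '[{"tx":0,"ty":-0.12,"tz":-0.36,"twist":0,"grip":0},{"tx":0,"ty":-0.15,"tz":-0.58,"twist":0,"grip":0},{"tx":0,"ty":-0.13,"tz":-0.73,"twist":0,"grip":0},{"tx":0,"ty":-0.05,"tz":-0.9,"twist":0,"grip":0}]'; python3 - <<'E'
from h import *
S=cams.snapshot("scene")
crop(S,"p_s",(385,265),100,75,8)
o=get_obs();print(o["tool_pos"],o["ee_rot"],o["wrist_force"],o["wrist_torque"],o["width"])
E
```

```text
time: 20.18
tool_pos: [0.4736, 0.2954, 0.1251]
ee_rot: [3.141, 0.001, -0.198]
wrist_force: [1.2, -1.9, -6.1]
width: 0.0112
p_s origin 335 227 scale 8
[0.4737 0.2955 0.1268] [ 3.1411 -0.0001 -0.1976] [-0.7803 -2.9196 -3.3863] [-0.3333  0.0461  0.0099] 0.010988400486901159
```

View pics/p_s.png

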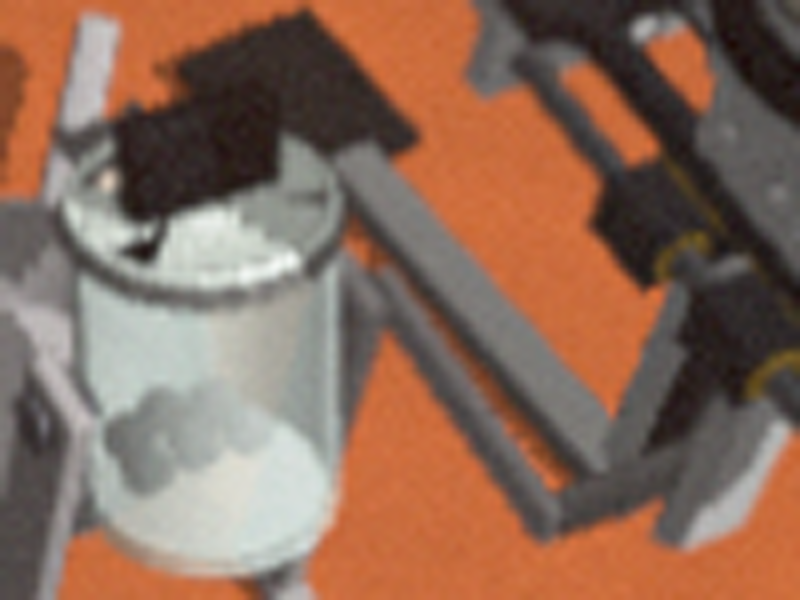

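Jar tilts with the lever, balls roll to the spout side; forces are small. Continuing.

```bash
python3 -m crank '[{"tx":0,"ty":0.05,"tz":-0.9,"twist":0,"grip":0},{"tx":0,"ty":0.16,"tz":-0.88,"twist":0,"grip":0},{"tx":0,"ty":0.27,"tz":-0.86,"twist":0,"grip":0},{"tx":0,"ty":0.37,"tz":-0.82,"twist":0,"grip":0},{"tx":0,"ty":0.46,"tz":-0.78,"twist":0,"grip":0},{"tx":0,"ty":0.55,"tz":-0.71,"twist":0,"grip":0},{"tx":0,"ty":0.64,"tz":-0.63,"twist":0,"grip":0}]'; python3 - <<'E'
from h import *
S=cams.snapshot("scene")
crop(S,"q_s",(375,255),120,90,6.5)
o=get_obs();print(o["tool_pos"],o["ee_rot"],o["wrist_force"],o["wrist_torque"],o["width"])
E
```

```text
time: 21.1
tool_pos: [0.4697, 0.2742, 0.184]
ee_rot: [-3.133, -0.003, -0.196]
wrist_force: [2.9, 7.2, 1.0]
width: 0.0109
q_s origin 315 210 scale 6.5
[0.4696 0.2733 0.1851] [-3.1336 -0.0034 -0.1962] [0.9595 5.9397 1.372 ] [ 1.383  -0.1059  0.0816] 0.011078102336795823
```

View pics/q_s.png

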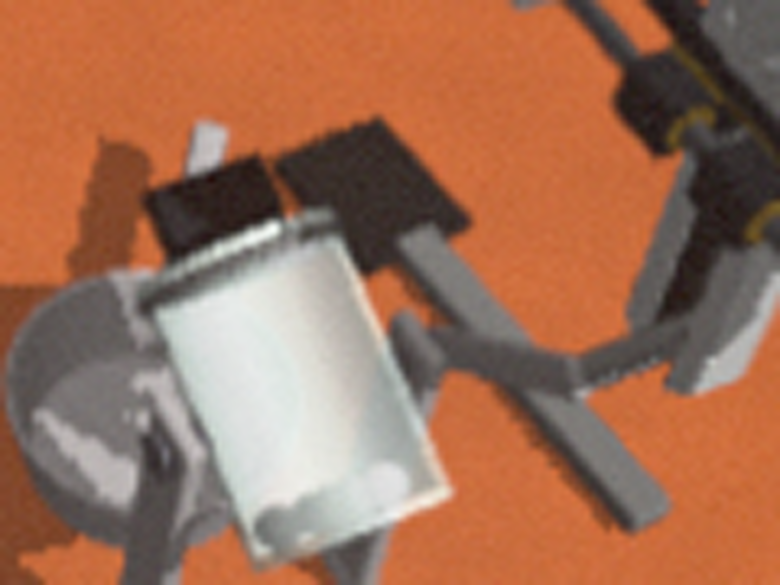

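```bash
python3 -m crank '[{"tx":0,"ty":0.7,"tz":-0.56,"twist":0,"grip":0},{"tx":0,"ty":0.77,"tz":-0.47,"twist":0,"grip":0},{"tx":0,"ty":0.82,"tz":-0.38,"twist":0,"grip":0},{"tx":0,"ty":0.85,"tz":-0.27,"twist":0,"grip":0},{"tx":0,"ty":0.89,"tz":-0.17,"twist":0,"grip":0},{"tx":0,"ty":0.89,"tz":-0.06,"twist":0,"grip":0},{"tx":0,"ty":0.9,"tz":0.04,"twist":0,"grip":0},{"tx":0,"ty":0,"tz":0,"twist":0,"grip":0},{"tx":0,"ty":0,"tz":0,"twist":0,"grip":0}]'; python3 - <<'E'
from h import *
S=cams.snapshot("scene")
crop(S,"r_s",(355,255),120,90,6.5)
T=cams.snapshot("top");crop(T,"r_t",(200,250),120,90,6.5)
o=get_obs();print(o["tool_pos"],o["ee_rot"],o["wrist_force"],o["wrist_torque"],o["width"])
E
```

```text
time: 22.28
tool_pos: [0.4586, 0.2152, 0.206]
ee_rot: [-3.136, -0.007, -0.197]
wrist_force: [-2.4, 1.8, 11.6]
width: 0.0112
r_s origin 295 210 scale 6.5
r_t origin 140 205 scale 6.5
[0.4586 0.2152 0.2059] [-3.1358 -0.0071 -0.1968] [-1.0836  2.6083 11.0551] [0.5243 0.2159 0.0701] 0.010946342592704699
```

View pics/r_s.png

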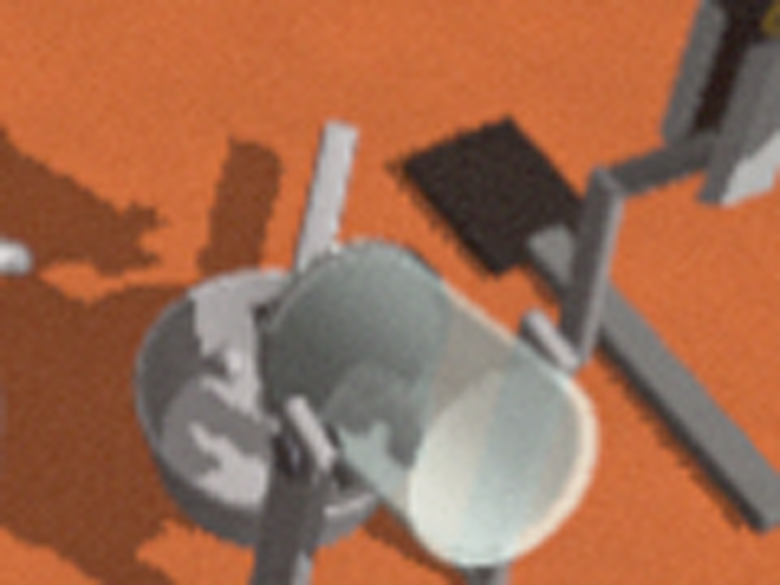

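View pics/r_t.png

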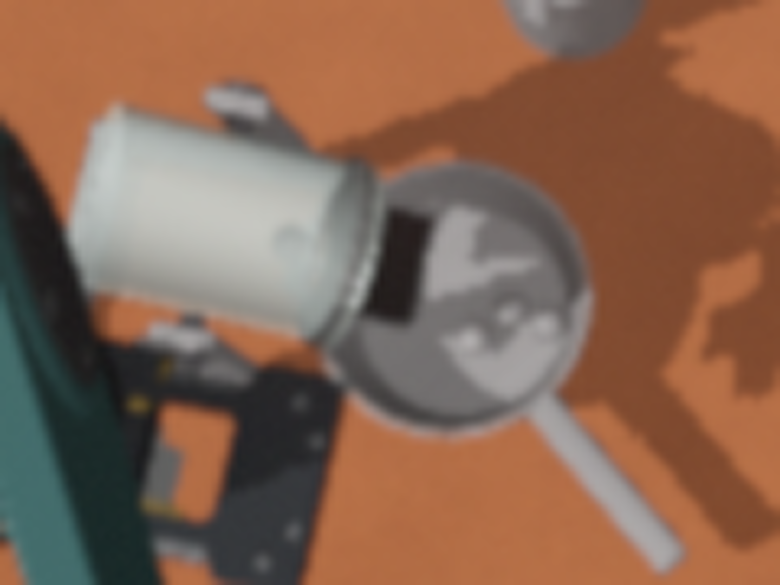

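```bash
python3 -m crank '[{"tx":0,"ty":0.89,"tz":0.05,"twist":0,"grip":0},{"tx":0,"ty":0.86,"tz":0.2,"twist":0,"grip":0},{"tx":0,"ty":0.5,"tz":0.2,"twist":0,"grip":0},{"tx":0,"ty":0,"tz":0,"twist":0,"grip":0},{"tx":0,"ty":0,"tz":0,"twist":0,"grip":0}]'; python3 - <<'E'
from h import *
S=cams.snapshot("scene")
crop(S,"s_s",(355,255),120,90,6.5)
T=cams.snapshot("top");crop(T,"s_t",(200,250),120,90,6.5)
o=get_obs();print(o["tool_pos"],o["ee_rot"],o["wrist_force"],o["wrist_torque"],o["width"])
for c in (S,T):
  for i in range(1):
    print([(round(x["conf"],2),np.round(x["centre"]).tolist(),int(x["region"].sum())) for x in cams.outline_of(c,"bead0_center")])
E
```

```text
time: 23.0
tool_pos: [0.4539, 0.1916, 0.1983]
ee_rot: [-3.14, -0.005, -0.198]
wrist_force: [1.1, 0.0, 6.5]
width: 0.0109
s_s origin 295 210 scale 6.5
s_t origin 140 205 scale 6.5
[0.4539 0.1916 0.1983] [-3.1403 -0.0045 -0.1979] [0.2456 0.0068 6.2603] [ 0.3174 -0.158   0.1097] 0.010992066704329836
[(0.74, [332.0, 271.0], 923)]
[]
```

View pics/s_s.png

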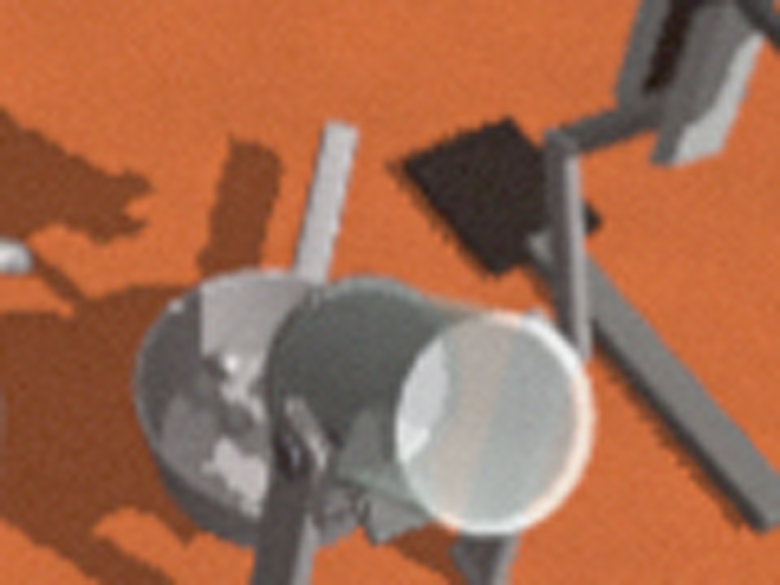

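View pics/s_t.png

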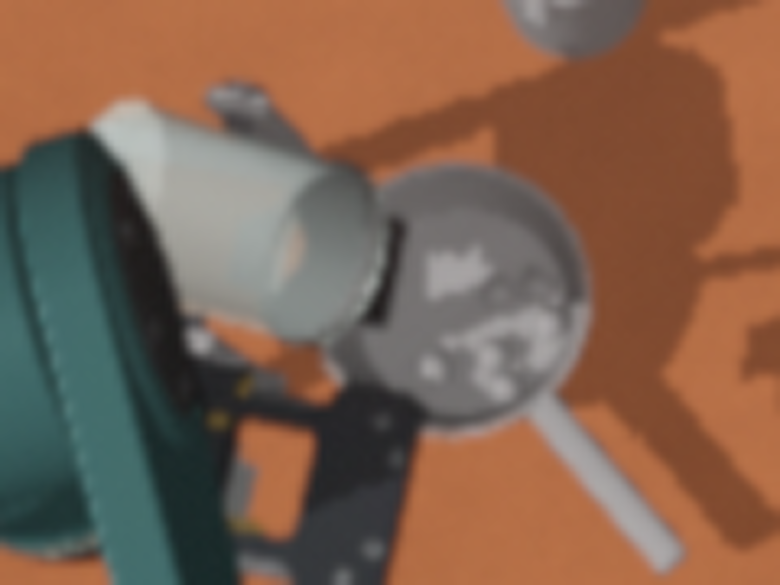

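```bash
python3 -m crank '[{"tx":0,"ty":0,"tz":0,"twist":0,"grip":0},{"tx":0,"ty":0,"tz":0,"twist":0,"grip":0}]'; python3 - <<'E'
from h import *
T=cams.snapshot("top");crop(T,"t_t",(212,250),50,38,16)
S=cams.snapshot("scene");crop(S,"t_s",(350,275),60,45,13)
E
```

```text
time: 23.45
tool_pos: [0.4539, 0.1916, 0.1983]
ee_rot: [-3.14, -0.004, -0.198]
wrist_force: [0.2, -0.2, 6.0]
width: 0.0108
t_t origin 187 231 scale 16
t_s origin 320 252 scale 13
```

View pics/t_t.png

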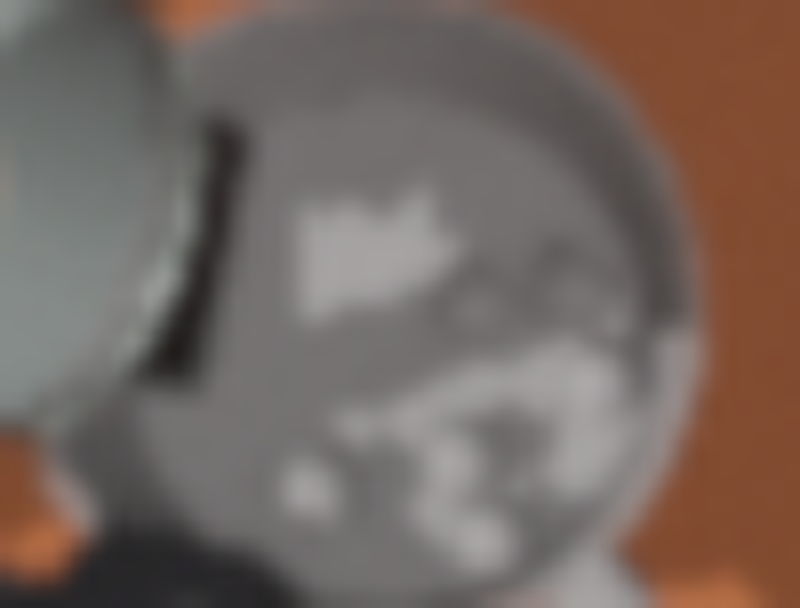

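View pics/t_s.png

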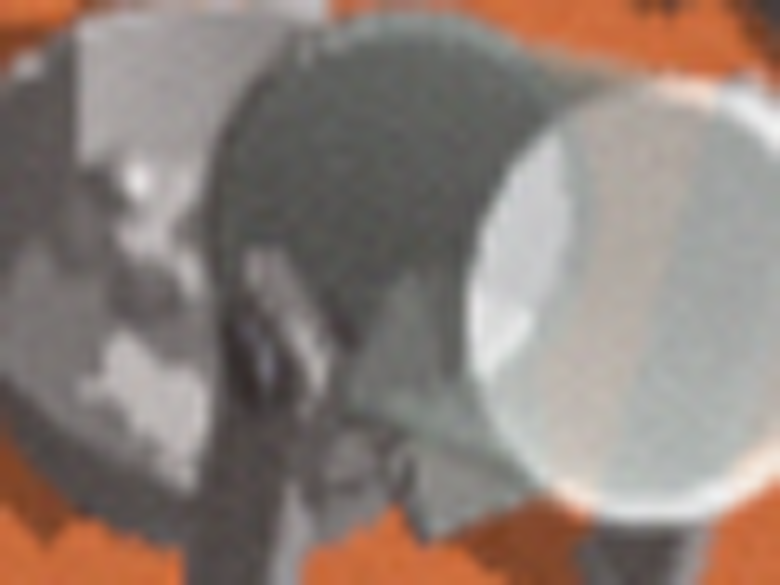

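```bash
python3 -m crank '[{"tx":0,"ty":-0.5,"tz":-0.2,"twist":0,"grip":0},{"tx":0,"ty":-0.86,"tz":-0.2,"twist":0,"grip":0},{"tx":0,"ty":-0.89,"tz":-0.05,"twist":0,"grip":0},{"tx":0,"ty":-0.9,"tz":-0.04,"twist":0,"grip":0},{"tx":0,"ty":-0.89,"tz":0.06,"twist":0,"grip":0},{"tx":0,"ty":0.89,"tz":-0.06,"twist":0,"grip":0},{"tx":0,"ty":0.9,"tz":0.04,"twist":0,"grip":0},{"tx":0,"ty":0.89,"tz":0.05,"twist":0,"grip":0},{"tx":0,"ty":0.86,"tz":0.2,"twist":0,"grip":0},{"tx":0,"ty":0.5,"tz":0.2,"twist":0,"grip":0},{"tx":0,"ty":0,"tz":0,"twist":0,"grip":0},{"tx":0,"ty":0,"tz":0,"twist":0,"grip":0}]'
python3 -m crank '[{"tx":0,"ty":-0.5,"tz":-0.2,"twist":0,"grip":0},{"tx":0,"ty":-0.86,"tz":-0.2,"twist":0,"grip":0},{"tx":0,"ty":-0.89,"tz":-0.05,"twist":0,"grip":0},{"tx":0,"ty":-0.9,"tz":-0.04,"twist":0,"grip":0},{"tx":0,"ty":-0.89,"tz":0.06,"twist":0,"grip":0},{"tx":0,"ty":-0.89,"tz":0.17,"twist":0,"grip":0},{"tx":0,"ty":-0.85,"tz":0.27,"twist":0,"grip":0},{"tx":0,"ty":-0.82,"tz":0.38,"twist":0,"grip":0},{"tx":0,"ty":-0.77,"tz":0.47,"twist":0,"grip":0},{"tx":0,"ty":-0.7,"tz":0.56,"twist":0,"grip":0},{"tx":0,"ty":-0.64,"tz":0.63,"twist":0,"grip":0},{"tx":0,"ty":-0.55,"tz":0.71,"twist":0,"grip":0}]'
python3 - <<'E'
from h import *
T=cams.snapshot("top");crop(T,"u_t",(205,250),60,45,13)
S=cams.snapshot("scene");crop(S,"u_s",(355,260),100,75,8)
E
```

```text
time: 25.05
tool_pos: [0.4535, 0.1914, 0.1965]
ee_rot: [3.141, -0.002, -0.198]
wrist_force: [1.7, 0.5, 5.1]
width: 0.0112
time: 26.55
tool_pos: [0.4709, 0.2822, 0.1665]
ee_rot: [3.139, 0.001, -0.198]
wrist_force: [0.7, -5.7, 3.5]
width: 0.0111
u_t origin 175 227 scale 13
u_s origin 305 222 scale 8
```

View pics/u_t.png

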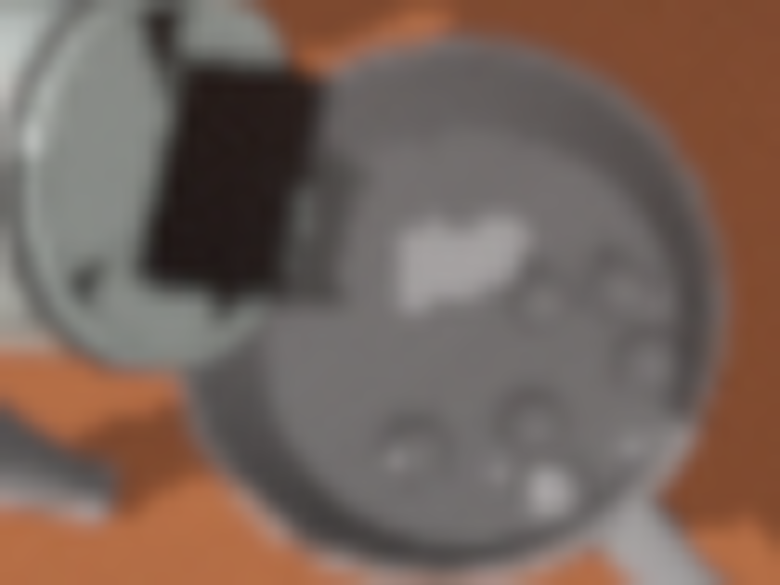

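View pics/u_s.png

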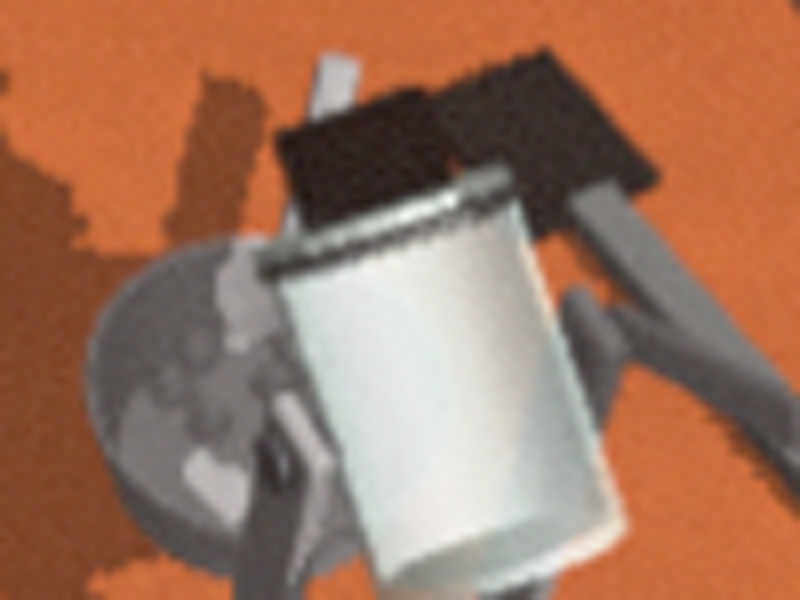

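Top view shows six balls in the dish (crop ≈(540,295),(625,280),(650,355),(535,415),(410,450),(550,490)), and the jar is empty. I'll return it upright.

```bash
python3 -m crank '[{"tx":0,"ty":-0.46,"tz":0.78,"twist":0,"grip":0},{"tx":0,"ty":-0.37,"tz":0.82,"twist":0,"grip":0},{"tx":0,"ty":-0.27,"tz":0.86,"twist":0,"grip":0},{"tx":0,"ty":-0.16,"tz":0.88,"twist":0,"grip":0},{"tx":0,"ty":-0.05,"tz":0.9,"twist":0,"grip":0},{"tx":0,"ty":0.05,"tz":0.9,"twist":0,"grip":0},{"tx":0,"ty":0.13,"tz":0.73,"twist":0,"grip":0},{"tx":0,"ty":0.15,"tz":0.58,"twist":0,"grip":0},{"tx":0,"ty":0.12,"tz":0.36,"twist":0,"grip":0},{"tx":0,"ty":0,"tz":0,"twist":0,"grip":0},{"tx":0,"ty":0,"tz":0,"twist":0,"grip":0}]'
python3 - <<'E'
from h import *
o=get_obs();print(o["tool_pos"],o["ee_rot"],o["wrist_force"],o["wrist_torque"],o["width"])
E
```

```text
time: 28.02
tool_pos: [0.4731, 0.2926, 0.099]
ee_rot: [-3.139, -0.0, -0.197]
wrist_force: [3.1, 4.7, -0.5]
width: 0.0112
[0.4731 0.2926 0.099 ] [-3.1387 -0.0002 -0.1972] [ 3.0996  4.6829 -0.4584] [ 0.762  -0.4413  0.0334] 0.011180083580492727
```

```bash
python3 -m crank '[{"tx":0,"ty":0,"tz":0.15,"twist":0,"grip":0},{"tx":0,"ty":0,"tz":0,"twist":0,"grip":0}]'; python3 -m crank '[{"tx":0,"ty":0,"tz":0.15,"twist":0,"grip":0},{"tx":0,"ty":0,"tz":0,"twist":0,"grip":0}]'; python3 -m crank '[{"tx":0,"ty":0,"tz":0.15,"twist":0,"grip":0},{"tx":0,"ty":0,"tz":0,"twist":0,"grip":0}]'
```

```text
time: 28.28
tool_pos: [0.4731, 0.2923, 0.098]
ee_rot: [-3.139, -0.0, -0.197]
wrist_force: [2.6, 5.7, 2.0]
width: 0.0113
time: 28.52
tool_pos: [0.473, 0.2919, 0.0965]
ee_rot: [-3.14, -0.0, -0.197]
wrist_force: [2.0, 5.9, 2.1]
width: 0.0108
time: 28.78
tool_pos: [0.4729, 0.2913, 0.0948]
ee_rot: [-3.141, -0.0, -0.198]
wrist_force: [2.9, 3.9, 2.7]
width: 0.0112
```

```bash
python3 -m crank '[{"tx":0,"ty":0.07,"tz":0.2,"twist":0,"grip":0},{"tx":0,"ty":0,"tz":0,"twist":0,"grip":0}]'; python3 -m crank '[{"tx":0,"ty":0.05,"tz":0.2,"twist":0,"grip":0},{"tx":0,"ty":0,"tz":0,"twist":0,"grip":0}]'; python3 -m crank '[{"tx":0,"ty":0,"tz":0.2,"twist":0,"grip":0},{"tx":0,"ty":0,"tz":0,"twist":0,"grip":0}]'
python3 - <<'E'
from h import *
T=cams.snapshot("top");crop(T,"v_t",(180,245),100,75,8)
S=cams.snapshot("scene");crop(S,"v_s",(365,260),100,75,8)
E
```

```text
time: 29.02
tool_pos: [0.4729, 0.2909, 0.0935]
ee_rot: [-3.14, -0.0, -0.198]
wrist_force: [0.8, 5.4, 4.7]
width: 0.0111
time: 29.28
tool_pos: [0.4729, 0.2909, 0.0933]
ee_rot: [-3.139, -0.001, -0.197]
wrist_force: [-1.7, 4.8, 10.8]
width: 0.0111
time: 29.52
tool_pos: [0.473, 0.291, 0.0931]
ee_rot: [-3.139, -0.002, -0.197]
wrist_force: [-4.7, 2.5, 17.7]
width: 0.0112
v_t origin 130 207 scale 8
v_s origin 315 222 scale 8
```

View pics/v_s.png

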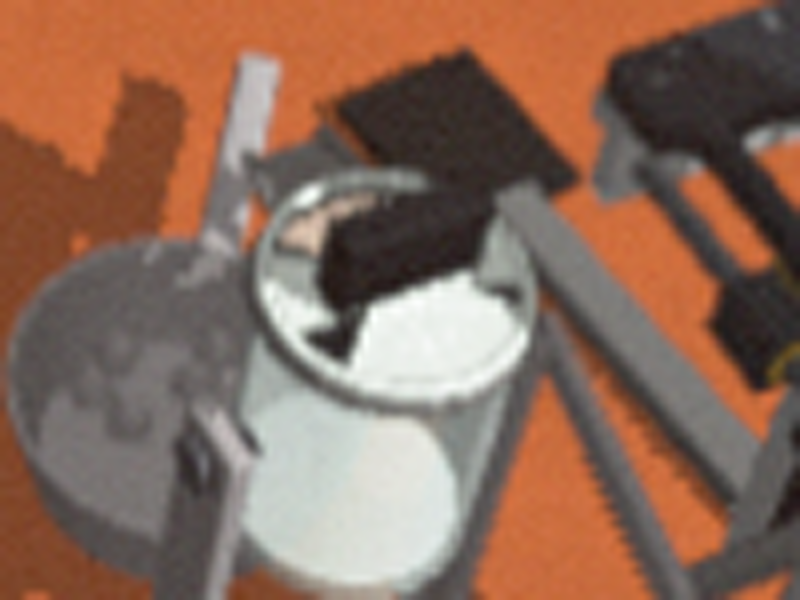

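```bash
python3 -m crank '[{"tx":0,"ty":0,"tz":0,"twist":0,"grip":0.45},{"tx":0,"ty":0,"tz":0,"twist":0,"grip":0.45},{"tx":0,"ty":0,"tz":0,"twist":0,"grip":0.45},{"tx":0,"ty":0,"tz":-1.5,"twist":0,"grip":0.45},{"tx":0,"ty":0,"tz":-4,"twist":0,"grip":0.45},{"tx":0,"ty":0,"tz":-5,"twist":0,"grip":0.45},{"tx":0,"ty":0,"tz":-5,"twist":0,"grip":0.45},{"tx":-4,"ty":0,"tz":-3,"twist":0,"grip":0.45},{"tx":-5,"ty":0,"tz":-2,"twist":0,"grip":0.45},{"tx":-5,"ty":0,"tz":0,"twist":0,"grip":0.45},{"tx":0,"ty":0,"tz":0,"twist":0,"grip":0.45}]'
python3 fit.py; python3 - <<'E'
from h import *
T=cams.snapshot("top");crop(T,"w_t",(180,245),100,75,8)
S=cams.snapshot("scene");crop(S,"w_s",(365,265),120,90,6.5)
cv2.imwrite("pics/w_full.png",T["frame"][:,:,::-1])
E
```

```text
time: 31.0
tool_pos: [0.3333, 0.318, 0.2963]
ee_rot: [-3.139, -0.002, -0.194]
wrist_force: [0.2, -0.5, 0.9]
width: 0.0425
[0.5556 0.2035 1.3763] [-0.1308  1.1796  1.2637  0.5504  0.1372 -0.0645 -0.2872  0.5877 -0.3983
  0.0879 -0.3189 -0.1494  0.516   1.5528]
w_t origin 130 207 scale 8
w_s origin 305 220 scale 6.5
```

View pics/w_t.png

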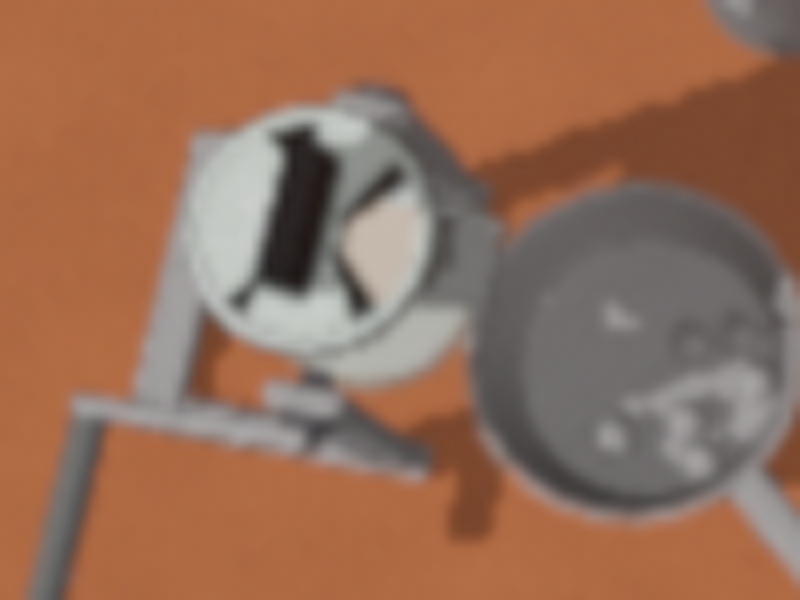

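View pics/fit_scene.png

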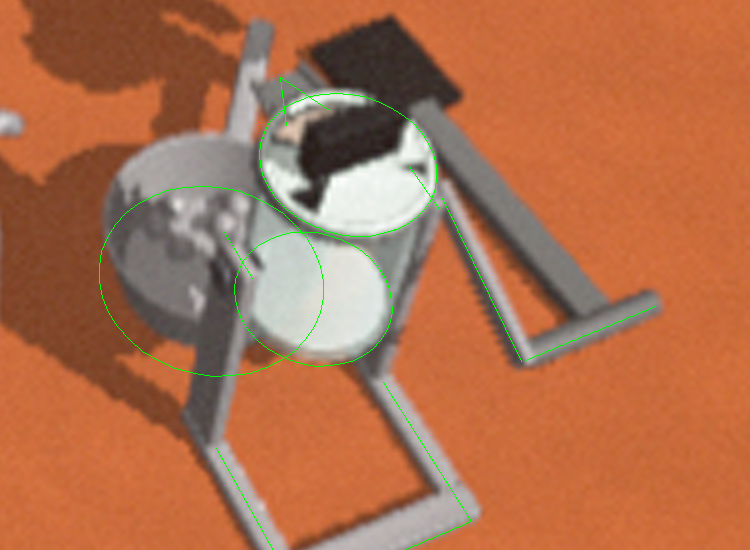

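View pics/w_full.png

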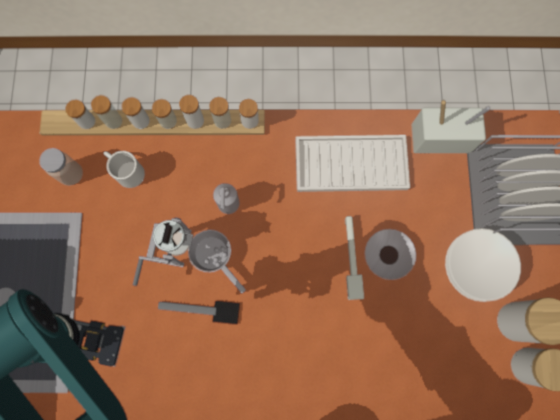

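The jar's dial, rim and lever line up with the upright model, and the jar is empty. The balls are in the dish, and the pump, brush, lid and scraper sit where they did at the start.

```bash
python3 - <<'E'
from bench import ticket,get_obs
print(ticket.close_job(), get_obs()["time"])
E
```

```text
the job is handed in; nothing more can be done
the job is handed in; nothing more can be done
```

The job is done and handed in at about 31 s on the robot's clock, against the 72 s limit; close_job gives no verdict.

- **Dial:** I turned it by its bar through about 122° clockwise. The overlay put its wide opening at the spout before the jar was tipped.
- **Dish:** I slid it low by its handle to the pour spot, to within a few mm by the camera.
- **Pour:** I tipped the jar by its lever to about 2.3 rad, rocked it once and swung it back. I then pressed the lever down until it stopped moving, with the wrist force rising to about 18 N.

**Last checks:** The jar looked empty and upright, matching the overlay fitted at the start. The dial was still open and the dish stood on the counter. By eye, the pump, brush, pan lid and scraper had not moved. I read no wrist force above about 20 N, though I only sampled it between moves.

**Less certain:** The six balls were counted by eye in the top picture taken during the swing back. The network did not help there: its scene detection covered a large region and its top view found no ball. In the final, mottled light I could not separate all six balls again. The only sign that none was left behind is that the jar looked empty and I saw no ball on the counter.

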